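# Chock the tins on the sloping pantry rack

### The arm

A 6-joint arm with a two-finger parallel gripper is mounted at the origin on the work surface. World frame = base frame: x ahead of the robot, y to its left, z up, the work surface at z = 0. Lengths are in m, angles in rad, forces in N, time in s.
With the tool pointing down it reaches from about 0.275 to 0.825 m from the base axis. Payload 5.2 kg.
Tool frame: the origin (TCP) lies at the very end of the fingers, on their centre line; the grasp point (between the pads) lies 19 mm behind it (grip_point_offset is the distance from the TCP to the grasp point, in m); x points along the fingers, z is the direction in which the jaws open and shut, and the axes are right-handed (so a half turn about x gives the same grasp; the last joint's range is limited). The gripper opens to 93 mm and grips with 3 to 60 N. Pads are 15 mm wide; open, the fingers measure 128 mm over their backs; the gripper's body (75 mm by 188 mm) begins 65 mm behind the grasp point.
Start: joints at [-0.203, 0.259, 1.535, -0, 1.348, -0.203], TCP at [0.55, 0, 0.219] pointing down, gripper open.
Joint ranges: [-3.14, 3.14], [-0.91, 2.08], [0.19, 2.58], [-1.22, 4.36], [0.22, 2.71], [-3.12, 3.12]. Speed limits (rad/s): [2.57, 2.57, 3.14, 3.14, 3.14, 3.14].

### API

Orientations are given as a unit quaternion [x, y, z, w].
In Python, from cell import * gives the robot as it stands. The module is installed in compiled form; this text tells all that it offers.
- The arm moves only by the tool apply_moves, never from a script. Its argument "moves" is a list of rows, each a list of 4 numbers: the shift along the tool's x, y, z normalised to -1 to 1, where 1 is 500 mm, then the turn about the tool's x normalised to -1 to 1, where 1 is 90 degrees. In form: [[x, y, z, roll], ...]. A call has 1 to 20 rows; each row is the pose to reach, as a shift and turn from the pose measured when the call began, along the tool's axes at that moment; what a row does not reach only later rows make up. A row lasts 1/12 s, in which the tool goes at most 41.7 mm and 7.16 degrees, less where a joint would pass 70% of its speed; a pose out of reach is approached as far as the arm can. A call with a number of a shift or a turn outside -1 to 1 is refused whole. A call with a gripper value outside its range is refused whole. "gripper" is the gripper's target within -1 to 1 (shut at 1, half-way at 0, fully open at -1), set as the call begins (left out, the last holds). The fingers move at their own pace and stop on an object; "newtons" is the grip in N (left out, the last holds). Time passes only in rows, so rows that repeat a pose let the fingers close. It gives the time, the measured TCP pose, the force and the opening at its end, in the units of the state.
- sense(): the state, without advancing time (a new reading comes with each control period).
- grab_frame(name): name is "scene" or "side" or "wrist"; returns a dict with "frame" (384x512x3 uint8, red, green, blue), "intrinsics" (3x3 intrinsics, pixels), "eye" and "attitude" of the camera in the world. Camera axes: x right, y down, z forward; pixel columns grow to the right and rows downward; lengths in m; the calibration is good to about 2 mm. The wrist camera is an equidistant fisheye: a pixel r from the principal point sees the ray r / f radians off the axis. A picture is of the moment at which its call begins. There is no depth.
- close_job(): hands the job in, once; it reports no verdict.
Trained networks look in the newest picture that a camera, given by its name, has taken for a name from the list of things; names that differ only in an ending like _2 or _b are one class to them, and where a whole thing is asked for, a point or a joint stands for the part that bears it (a point fixed in the world has none). Each returns a list of dicts, best first, with "confidence" (0 to 1); they miss things now and then, are a little off and sometimes report something else, mostly with a low value. They report only what shows in the picture. A call takes as long as a camera call. They do not tell look-alikes from the thing itself.
- cut_out(target, camera): "mask" (384x512 bool, what is visible of it) and "bbox" ([left, top, right, bottom] in pixels, round what is visible of it).
- landmark_of(target, camera): "xy" ([column, row] in pixels: a listed point, or the origin of a listed thing).
The state is a dict: "clock": time; "joint_pos": joint angles; "qvel": joint speeds; "joint_torque": joint torques, N m; "position": TCP position; "eef_rot": TCP orientation; "ft_force": force on the tool from outside, world axes, zero at the start; "moment": the same for the moment, N m; "finger_gap": opening from 0.0 (shut) to 1.0 (fully open).
Only numpy, scipy, OpenCV 4.12 (cv2) and the standard library are available. Lean on these libraries where they do the work, as an engineer would, in place of code of your own. Each camera call takes 0.05 s, during which the arm holds its last target. There are 200 camera calls.

### The job

Take wooden chocks from the drawer of the spice chest and lay each coloured tin on its side across the sloping rack, in the lane that has its colour's marker plate, resting against a chock that lies flat across the black line with its sloping face uphill toward the tin. Never let go of a tin on the slope before its chock is there to hold it. Leave the drawer fully shut and do not disturb the jars and the can standing about.

Things in the scene. Friction and masses are not known exactly. Their poses are not given: they have to be found in the camera images.
- chest_drawer0 (a joint): drawer of the low wooden spice chest (240 deep x 320 wide x 100 mm high; green drawer front, brass bar handle): opening in m, 0 = fully home, stops at 0.165; slides straight out of the chest's front, to the chest's -x; light (a few N) and stays where it is left
- chest_drawer0_handle (a point): middle of the drawer's brass bar handle, 62 mm above the table; bar 11 mm thick and 120 mm long along y, its axis 35 mm in front of the flat drawer front, whose upper edge is 26 mm above this point; the chest top is 38 mm above it. Moves with the drawer; x axis points into the chest, as the chest's
- chest: the spice chest, fixed; origin: centre of its underside on the table; -x is its front (facing roughly to the robot), 120 mm from the origin. The drawer's inside is 195 mm (x) x 278 mm (y), floor 22 mm above the table, walls 78 mm above the table; closed, it hides the chocks
- rack: sloping tin rack, fixed, about 330 mm square, low edge toward the robot; origin: middle of its underside on the table; x points uphill
- deck: sloping white deck, 300 (x) x 332 mm (y), tilted 0.14 rad down toward the robot, low edge open; origin: centre of its top face, 42 mm above the table; x uphill, y across, z out of the surface. Rails 8 mm high and wide run uphill at y = -162, -54, 54, 162 mm: lanes 100 mm wide centred at y = -108, 0, 108. A black line 10 mm wide crosses at x = -50. A tin rolls off downhill unless chocked
- tray: low ribbed wooden tray, fixed, 268 x 120 mm, origin: centre of its underside; base 8 mm thick, ribs across it (along y) up to 20 mm above the table at x = -120, -40, 40, 120 mm, 28 mm wide; tins lie in the three grooves at x = -80, 0, 80 mm
- chock_a: wooden wedge chock, 80 long (x) x 48 wide (y) x 40 mm high, 100 g, one of three alike, at first upright in the drawer; origin: centre of its underside; toe (8 mm thick) at x = +40, full-height heel block from x = -40 to -6 (grip it there across y), sloping face between. A tin resting against it has its centre about 60 mm from the origin along +x
- chock_b: wooden wedge chock, 80 long (x) x 48 wide (y) x 40 mm high, 100 g, one of three alike, at first upright in the drawer; origin: centre of its underside; toe (8 mm thick) at x = +40, full-height heel block from x = -40 to -6 (grip it there across y), sloping face between. A tin resting against it has its centre about 60 mm from the origin along +x
- chock_c: wooden wedge chock, 80 long (x) x 48 wide (y) x 40 mm high, 100 g, one of three alike, at first upright in the drawer; origin: centre of its underside; toe (8 mm thick) at x = +40, full-height heel block from x = -40 to -6 (grip it there across y), sloping face between. A tin resting against it has its centre about 60 mm from the origin along +x
- tin_red: red food tin (white band), 64 mm diameter, 60 mm long, about 250 g, lying on its side; may be absent; origin: its centre, own y along its axis; can be gripped by its flat ends
- mark_red: red marker plate, upright, 80 mm wide (y) x 12 x 55 mm, fixed on the rack's high edge at the head of the lane for the red tin, centred on that lane; origin: middle of its lower edge; x points uphill as the rack's
- tin_blue: blue food tin (white band), 64 mm diameter, 60 mm long, about 250 g, lying on its side; may be absent; origin: its centre, own y along its axis; can be gripped by its flat ends
- mark_blue: blue marker plate, upright, 80 mm wide (y) x 12 x 55 mm, fixed on the rack's high edge at the head of the lane for the blue tin, centred on that lane; origin: middle of its lower edge; x points uphill as the rack's
- tin_yellow: yellow food tin (white band), 64 mm diameter, 60 mm long, about 250 g, lying on its side; may be absent; origin: its centre, own y along its axis; can be gripped by its flat ends
- mark_yellow: yellow marker plate, upright, 80 mm wide (y) x 12 x 55 mm, fixed on the rack's high edge at the head of the lane for the yellow tin, centred on that lane; origin: middle of its lower edge; x points uphill as the rack's
- jam_jar: amber jam jar, 66 mm wide, 90 mm high, behind the tray; leave it alone; origin at the centre of its underside
- plain_can: upright plain can, 56 mm wide, 70 mm high, in front of the robot; leave it alone; origin at the centre of its underside
- spice_jar: small glass jar with red cap, 50 mm wide, 70 mm high; leave it alone; origin at the centre of its underside
Things that resemble listed ones, but are neither listed nor needed, are in the scene too. What is shaped like the tin_red but turquoise is not meant.

How it is judged:
By the outcome, as a careful person would: the job done as asked, in the order asked, and still so for the second after the job is handed in, with the robot touching nothing.
Of tin_red, tin_blue, tin_yellow only 2 to 3 are there at a start; the rules pass over those that are not, and their reading is None.
At some moment in a run one of tin_red, tin_blue, tin_yellow may be knocked a few centimetres aside while the robot is not near it.
It also fails if it takes over 210 s, if anything falls off the work surface, if the arm or the gripper's body presses on something with over 40 N, if the wrist force passes 120 N, or if a joint passes its speed limit or range.

## Working session

There is one attempt and no reset: what is moved stays moved. The work goes in short steps, Python scripts to look and compute and a tool call to move; the robot and the scene stay as the last step left them, time stands still between calls to the robot, and variables do not carry over. Pictures are saved under pics/ and viewed, about 12 in all and at most 16, crops included, and the job is handed in when it is done.

Besides the shell and the picture viewer there is one more tool, called after ">>>" by a JSON object that holds its "op" and its "data", one argument or row to a line. apply_moves: Moves the arm, as the interface text tells. Its arguments: {"type":"object","properties":{"moves":{"type":"array","items":{"type":"array","items":{"type":"number"}}},"gripper":{"type":"number"},"newtons":{"type":"number"}},"required":["moves"]}

```bash
mkdir -p pics
cat > h.py <<'E'
from cell import *
import numpy as np, cv2
from scipy.spatial.transform import Rotation as R
def K(f): return np.array(f["intrinsics"])
def att(f):
    a=np.array(f["attitude"],float)
    return a if a.shape==(3,3) else R.from_quat(a).as_matrix()
def ray(f,px,fish=False):
    k=K(f);x=(px[0]-k[0,2])/k[0,0];y=(px[1]-k[1,2])/k[1,1]
    if fish:
        r=np.hypot(x,y)+1e-9;d=np.array([np.sin(r)*x/r,np.sin(r)*y/r,np.cos(r)])
    else: d=np.array([x,y,1.])
    return np.array(f["eye"],float),att(f)@d
def atz(f,px,z,fish=False):
    e,d=ray(f,px,fish);return e+d*(z-e[2])/d[2]
def proj(f,P,fish=False):
    k=K(f);c=att(f).T@(np.array(P,float)-np.array(f["eye"],float))
    if fish:
        r=np.hypot(c[0],c[1])+1e-12;t=np.arctan2(r,c[2]);x,y=c[0]/r*t,c[1]/r*t
    else: x,y=c[0]/c[2],c[1]/c[2]
    return np.array([k[0,0]*x+k[0,2],k[1,1]*y+k[1,2]])
def tri(obs):
    A=np.zeros((3,3));b=np.zeros(3)
    for e,d in obs:
        d=d/np.linalg.norm(d);M=np.eye(3)-np.outer(d,d);A+=M;b+=M@e
    return np.linalg.solve(A,b)
def save(img,n,s=1):
    im=cv2.cvtColor(img,cv2.COLOR_RGB2BGR)
    if s!=1: im=cv2.resize(im,None,fx=s,fy=s,interpolation=cv2.INTER_CUBIC)
    cv2.imwrite("pics/"+n,im)
E
python3 - <<'E'
from h import *
s=sense();print(s)
fs={n:grab_frame(n) for n in("scene","side","wrist")}
for n,f in fs.items(): print(n,np.round(f["intrinsics"],1).tolist(),f["eye"],f["attitude"])
save(fs["scene"]["frame"],"s0.png",1.5);save(fs["side"]["frame"],"d0.png",1.5)
np.save("fs0.npy",fs,allow_pickle=True)
for t in["chest_drawer0_handle","chest","rack","deck","tray","tin_red","tin_blue","tin_yellow","mark_red","mark_blue","mark_yellow","jam_jar","plain_can","spice_jar"]:
  for c in("scene","side"):
    print(t,c,[(np.round(d["xy"]).tolist(),round(d["confidence"],2)) for d in landmark_of(t,c)][:3])
E
```

```text
{'clock': 0.0, 'joint_pos': array([-2.02797794e-01,  2.59324769e-01,  1.53610882e+00,  1.36232201e-05,
        1.34800052e+00, -2.02793952e-01]), 'qvel': array([ 1.50100252e-03,  1.93664258e-03, -1.17233314e-03,  4.91385695e-05,
       -1.10959445e-03, -1.27950725e-03]), 'joint_torque': array([ 2.41929010e-04, -4.37298238e+01, -2.84004611e+01,  7.19661056e-02,
        4.11791797e-02, -1.14769305e-04]), 'position': array([5.49438019e-01, 1.45223720e-04, 2.17817205e-01]), 'eef_rot': array([1.38154757e-04, 7.07743246e-01, 1.33301007e-04, 7.06469717e-01]), 'ft_force': array([-0.89162577, -0.24073066, -0.36368882]), 'moment': array([-0.0194796 ,  0.00389967, -0.04246749]), 'finger_gap': 1.0018476573815993}
scene [[354.8, 0.0, 254.1], [0.0, 354.8, 188.6], [0.0, 0.0, 1.0]] [1.16200324 0.79193656 0.84930774] [ 0.27116841  0.86254541 -0.4086021  -0.12460917]
side [[411.8, 0.0, 253.0], [0.0, 411.8, 191.9], [0.0, 0.0, 1.0]] [-0.02794979 -0.68010642  0.71828482] [ 0.81836547 -0.3308781   0.16460437 -0.44011707]
wrist [[297.3, 0.0, 252.6], [0.0, 297.3, 195.4], [0.0, 0.0, 1.0]] [0.55016153 0.07344
[... 632 characters left out ...]
], 0.61)]
tin_blue scene [([230.0, 198.0], 0.83)]
tin_blue side [([287.0, 197.0], 0.95)]
tin_yellow scene [([266.0, 180.0], 0.89)]
tin_yellow side [([247.0, 217.0], 0.79)]
mark_red scene [([354.0, 288.0], 0.78)]
mark_red side [([164.0, 141.0], 0.57)]
mark_blue scene [([277.0, 257.0], 0.94)]
mark_blue side [([227.0, 149.0], 0.59)]
mark_yellow scene [([317.0, 274.0], 0.6)]
mark_yellow side [([198.0, 144.0], 0.7)]
jam_jar scene [([253.0, 236.0], 0.82)]
jam_jar side [([251.0, 182.0], 0.97), ([287.0, 195.0], 0.39)]
plain_can scene [([290.0, 173.0], 0.71)]
plain_can side [([214.0, 264.0], 0.89), ([169.0, 142.0], 0.21)]
spice_jar scene [([210.0, 193.0], 0.58)]
spice_jar side [([322.0, 224.0], 0.9)]
```

View pics/s0.png

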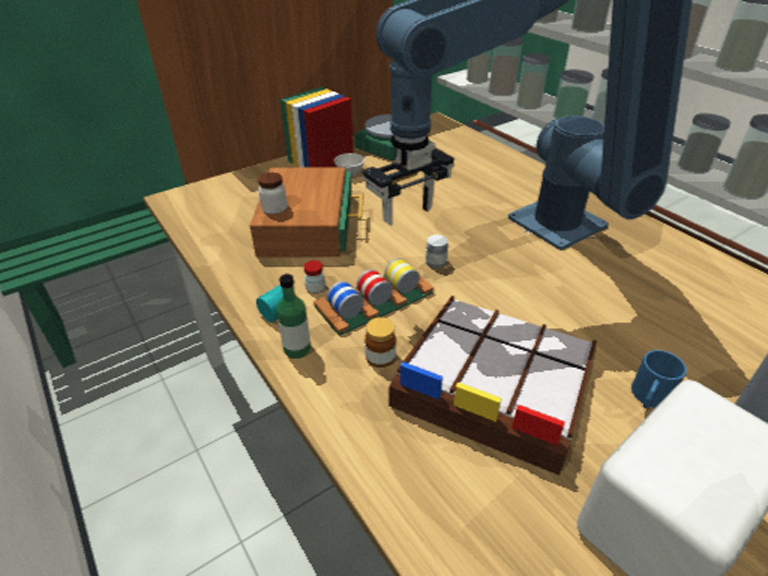

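View pics/d0.png

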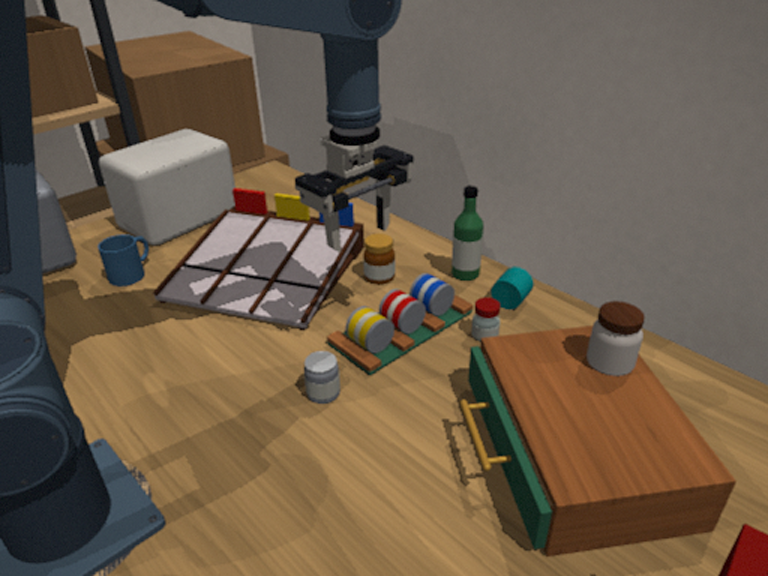

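Run:
```python
from h import *
fs=np.load("fs0.npy",allow_pickle=True).item();a,b=fs["scene"],fs["side"]
P={"handle":((237,139),(315,288)),"chest":((207,150),(382,302)),"rack":((331,249),(175,186)),"deck":((328,238),(173,174)),"tray":((246,202),(267,221)),
"tin_redA":((182,202),(338,194)),"tin_redB":((249,190),(269,204)),"blue":((230,198),(287,197)),"yel":((266,180),(247,217)),
"mr":((354,288),(164,141)),"mb":((277,257),(227,149)),"my":((317,274),(198,144)),"jam":((253,236),(251,182)),"can":((290,173),(214,264)),"spice":((210,193),(322,224))}
for n,(p,q) in P.items():
    X=tri([ray(a,p),ray(b,q)]);print(n,np.round(X,3),np.round(proj(a,X)-p,1),np.round(proj(b,X)-q,1))
```

```text
handle [ 0.484 -0.317  0.055] [1.  0.2] [ 2.  -0.5]
chest [ 0.594 -0.41  -0.006] [-1.2 -0.5] [-2.4  0.7]
rack [ 0.545  0.318 -0.007] [ 0.3 -0. ] [0.3 0. ]
deck [0.549 0.31  0.04 ] [ 2.7 -0.3] [2.6 0.3]
tray [ 0.635 -0.021 -0.011] [1.5 0.2] [ 1.9 -0.3]
tin_redA [ 0.842 -0.112  0.027] [1.5 0.6] [ 1.8 -0.7]
tin_redB [ 0.632 -0.02   0.047] [-1.  -0.1] [-1.2  0.2]
blue [ 0.704 -0.026  0.04 ] [-0. -0.] [-0.1  0. ]
yel [ 0.549 -0.025  0.051] [0.1 0. ] [ 0.1 -0. ]
mr [0.634 0.489 0.062] [ 2.6 -0.3] [1.9 0.4]
mb [0.744 0.289 0.064] [-0.7 -0. ] [-0.6  0. ]
my [0.695 0.395 0.063] [-2.6  0.1] [-2.  -0.2]
jam [0.722 0.143 0.007] [0.5 0.1] [ 0.5 -0.1]
can [ 0.405 -0.058 -0.   ] [ 0.2 -0. ] [ 0.3 -0. ]
spice [ 0.724 -0.141 -0.006] [-0.2 -0.1] [-0.3  0.1]
```

Picture 1 (scene) shows three striped tins in the tray at about px blue (345,298), red (373,287) and yellow (402,275). The plates read blue, yellow, red from (422,380) to (540,425).

Picture 2 (side) shows the chest with a jar on its top at (613,350) and the handle at (478,435).

Look-alikes, at scene 1.5x px:
- turquoise tin (270,303)
- blue mug (658,378)
- jar on the chest (272,195)
- bottle (293,320)
- books (320,130)

The banded tins in the tray are the ones meant. I'm moving over the drawer now.

>>> {"op": "apply_moves", "data": {
  "moves": [
    [-0.2, -0.6, -0.2, 0.444],
    [-0.2, -0.6, -0.2, 0.444],
    [-0.2, -0.6, -0.2, 0.444],
    [-0.2, -0.6, -0.2, 0.444],
    [-0.2, -0.6, -0.2, 0.444],
    [-0.2, -0.6, -0.2, 0.444],
    [-0.2, -0.6, -0.2, 0.444],
    [-0.2, -0.6, -0.2, 0.444],
    [-0.2, -0.6, -0.2, 0.444],
    [-0.2, -0.6, -0.2, 0.444],
    [-0.2, -0.6, -0.2, 0.444],
    [-0.2, -0.6, -0.2, 0.444],
    [-0.2, -0.6, -0.2, 0.444],
    [-0.2, -0.6, -0.2, 0.444]
  ]
}}

```text
clock: 2.72
position: [0.4504, -0.2986, 0.3184]
eef_rot: [0.241, 0.665, -0.241, 0.665]
ft_force: [-0.2, 0.9, -0.1]
finger_gap: 1.0
```

Run:
```python
from h import *
fs=np.load("fs0.npy",allow_pickle=True).item()
f=grab_frame("wrist");np.save("fw1.npy",f,allow_pickle=True)
save(np.hstack([f["frame"]]),"w1.png",1.5);save(fs["wrist"]["frame"],"w0.png",1.5)
s=sense();print(s["clock"],s["position"],s["joint_pos"])
for d in landmark_of("chest_drawer0_handle","wrist"):print(d,atz(f,d["xy"],.062,True))
```

```text
2.7667 [ 0.45041654 -0.2987345   0.31848843] [-7.92134952e-01  1.94562268e-01  1.37734182e+00  5.89286553e-05
  1.57011702e+00 -9.67107850e-02]
{'xy': [272.9, 168.9], 'confidence': 0.89} [ 0.47158409 -0.31893295  0.062     ]
```

View pics/w1.png

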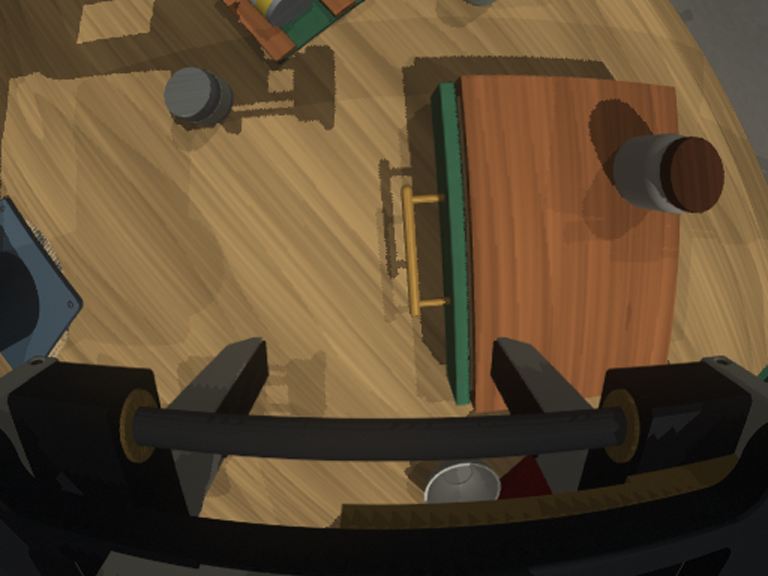

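View pics/w0.png

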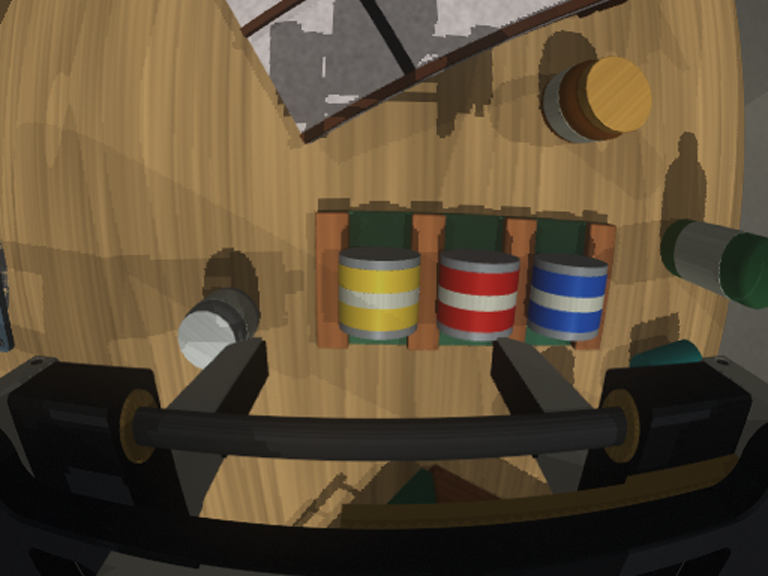

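Picture 3 (wrist) shows the handle bar from (408,188) to (416,314), the chest top's front edge from (460,76) to (472,410), and the jar at the back of the chest top. Picture 4 is the close check on the tins: yellow (379,293), red (478,295) and blue (569,297), all banded, in the tray.

Run:
```python
from h import *
fs=np.load("fs0.npy",allow_pickle=True).item();w0=fs["wrist"];w1=np.load("fw1.npy",allow_pickle=True).item()
q=lambda f,x,y,z:atz(f,(x/1.5,y/1.5),z,True)
def seg(n,f,a,b,z):
    A,B=q(f,*a,z),q(f,*b,z);d=B-A;print(n,np.round(A,4),np.round(B,4),"mid",np.round((A+B)/2,4),"ang",round(np.degrees(np.arctan2(d[1],d[0])),1),"len",round(np.linalg.norm(d),4))
seg("handle",w1,(408,187),(416,315),.064)
seg("topfront",w1,(460,76),(472,410),.1)
seg("topleft",w1,(460,76),(676,88),.1)
seg("tray back",w0,(317,213),(615,226),.02)
seg("tray left",w0,(317,213),(317,346),.02)
for n,a,b in(("y",(379,256),(379,332)),("r",(480,260),(477,334)),("b",(573,261),(566,333))): seg(n,w0,a,b,.068)
print("jar",q(w1,668,205,.1),q(w1,692,172,.17))
# rack from scene/side deck corners
a,b=fs["scene"],fs["side"]
S={"lowR":(452,300),"lowL":(595,342)}
from scipy.optimize import least_squares
Rt=R.from_euler("y",-0.14).as_matrix()
def dk(p,u): # deck pt -> world
    x,y,yaw=p;O=np.array([x,y,.042]);return O+R.from_euler("z",yaw).as_matrix()@(Rt@np.array(u)) 
# obs: marker plate lower mid, plus network landmarks
obs=[]
# deck centre origin; landmarks: marks at deck x=.150 approx z ~.063 ; line ends
pts=[(a,(440,323),(-.05,-.162,.008)),(a,(590,367),(-.05,.162,.008)),(b,(172,267),(-.05,.162,.008)),(b,(318,289),(-.05,-.162,.008)),
(b,(160,292),(-.15,.162,.008)),(b,(306,323),(-.15,-.162,.008)),(a,(452,299),(-.15,-.162,.008)),(a,(595,341),(-.15,.162,.008))]
fun=lambda p:np.concatenate([proj(f,dk(p,u))-np.array(px)/1.5 for f,px,u in pts])
r=least_squares(fun,[.545,.315,.5],loss="soft_l1");print("deck",r.x,np.degrees(r.x[2]),np.round(r.fun.reshape(-1,2),1).tolist())
```

```text
handle [ 0.5109 -0.2686  0.064 ] [ 0.4378 -0.3712  0.064 ] mid [ 0.4744 -0.3199  0.064 ] ang -125.5 len 0.1259
topfront [ 0.6077 -0.2189  0.1   ] [ 0.424  -0.4759  0.1   ] mid [ 0.5159 -0.3474  0.1   ] ang -125.6 len 0.3159
topleft [ 0.6077 -0.2189  0.1   ] [ 0.7936 -0.3499  0.1   ] mid [ 0.7007 -0.2844  0.1   ] ang -35.2 len 0.2274
tray back [0.4988 0.0422 0.02  ] [0.7627 0.0368 0.02  ] mid [0.6307 0.0395 0.02  ] ang -1.2 len 0.2639
tray left [0.4988 0.0422 0.02  ] [ 0.4947 -0.0745  0.02  ] mid [ 0.4968 -0.0161  0.02  ] ang -92.0 len 0.1168
y [0.5498 0.0149 0.068 ] [ 0.5497 -0.0433  0.068 ] mid [ 0.5497 -0.0142  0.068 ] ang -90.0 len 0.0582
r [0.6239 0.0123 0.068 ] [ 0.6251 -0.0455  0.068 ] mid [ 0.6245 -0.0166  0.068 ] ang -88.8 len 0.0578
b [0.6992 0.0128 0.068 ] [ 0.7002 -0.0462  0.068 ] mid [ 0.6997 -0.0167  0.068 ] ang -89.1 len 0.0589
jar [ 0.71023086 -0.43768917  0.1       ] [ 0.70996258 -0.39503225  0.17      ]
deck [0.54143078 0.3257981  0.53461486] 30.631175340062565 [[-1.6, -1.7], [0.4, -0.4], [2.7, -3.9], [0.9, -4.9], [-6.0, 0.1], [-3.2, -4.7], [-0.2, -0.6], [0.4, -1.4]]
```

```bash
cat >> h.py <<'E'
def go(P,th,s=None):
    """units for apply_moves to reach TCP P with jaw dir th (deg, world, mod 360)"""
    s=s or sense();Q=R.from_quat(s["eef_rot"]).as_matrix()
    d=Q.T@(np.array(P)-s["position"]);cur=np.degrees(np.arctan2(Q[1,2],Q[0,2]))
    t=(cur-th+180)%360-180
    print("move",np.round(d/.5,3).tolist(),"roll",round(t/90,3),"cur",round(cur,1),"rows>=",int(max(np.linalg.norm(d)/.0417,abs(t)/7.16))+2,"clock",round(s["clock"],1))
    return np.append(d/.5,t/90)
E
python3 -c "
from h import *
go([.473,-.321,.11],-35.4);go([.473,-.321,.043],-35.4)"
```

```text
move [0.417, -0.005, 0.063] roll -0.05 cur -39.9 rows>= 7 clock 2.8
move [0.551, -0.005, 0.063] roll -0.05 cur -39.9 rows>= 8 clock 2.8
```

>>> {"op": "apply_moves", "data": {
  "moves": [
    [0.416, -0.005, 0.063, -0.051],
    [0.416, -0.005, 0.063, -0.051],
    [0.416, -0.005, 0.063, -0.051],
    [0.416, -0.005, 0.063, -0.051],
    [0.416, -0.005, 0.063, -0.051],
    [0.416, -0.005, 0.063, -0.051],
    [0.416, -0.005, 0.063, -0.051],
    [0.416, -0.005, 0.063, -0.051],
    [0.416, -0.005, 0.063, -0.051],
    [0.416, -0.005, 0.063, -0.051]
  ],
  "gripper": 0.48,
  "newtons": 25
}}

```text
clock: 3.65
position: [0.4743, -0.3221, 0.1137]
eef_rot: [0.213, 0.672, -0.215, 0.676]
ft_force: [-0.5, -0.5, 0.2]
finger_gap: 0.333
```

Run:
```python
from h import *
f=grab_frame("wrist");save(f["frame"],"w2.png",1.5)
for d in landmark_of("chest_drawer0_handle","wrist"):print(d,atz(f,d["xy"],.062,True))
print(sense()["finger_gap"]);go([.473,-.321,.043],-35.4)
```

```text
{'xy': [247.9, 206.1], 'confidence': 0.92} [ 0.47473666 -0.31582785  0.062     ]
0.27401785543145846
move [0.14, 0.0, -0.003] roll 0.002 cur -35.3 rows>= 3 clock 3.8
```

View pics/w2.png

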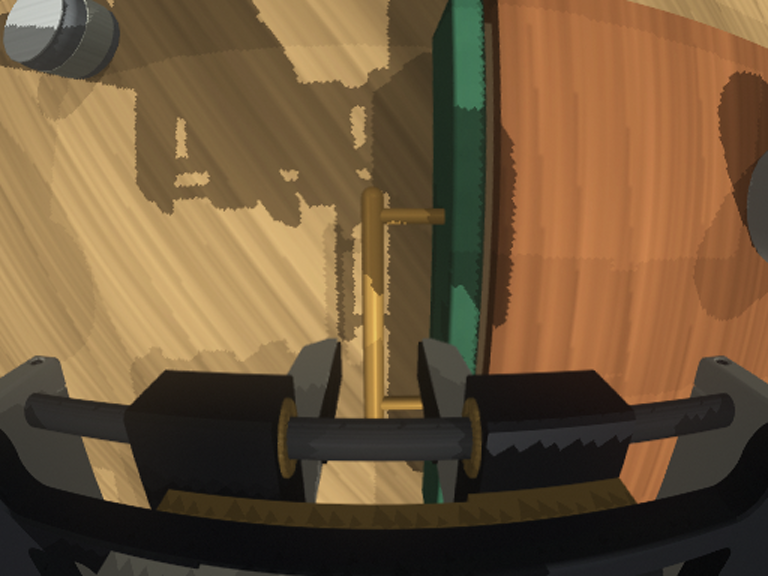

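Picture 5: the bar lies at column 372, about 3 mm left of the finger centre. I'll correct for that, descend and grip.

>>> {"op": "apply_moves", "data": {
  "moves": [
    [0.0, 0.01, -0.007, 0],
    [0.06, 0.01, -0.007, 0],
    [0.1, 0.01, -0.007, 0],
    [0.14, 0.01, -0.007, 0],
    [0.14, 0.01, -0.007, 0],
    [0.14, 0.01, -0.007, 0]
  ]
}}

```text
clock: 4.25
position: [0.4736, -0.3151, 0.0427]
eef_rot: [0.214, 0.673, -0.214, 0.675]
ft_force: [-0.6, 0.3, 0.9]
finger_gap: 0.258
```

>>> {"op": "apply_moves", "data": {
  "moves": [
    [0, 0, 0, 0],
    [0, 0, 0, 0],
    [0, 0, 0, 0],
    [0, 0, 0, 0],
    [0, 0, 0, 0]
  ],
  "gripper": 1
}}

```text
clock: 4.67
position: [0.4746, -0.3159, 0.0444]
eef_rot: [0.213, 0.672, -0.215, 0.676]
ft_force: [0.1, 1.3, 6.1]
finger_gap: 0.106
```

>>> {"op": "apply_moves", "data": {
  "moves": [
    [0, 0, -0.04, 0],
    [0, 0, -0.08, 0],
    [0, 0, -0.12, 0],
    [0, 0, -0.16, 0],
    [0, 0, -0.2, 0],
    [0, 0, -0.24, 0],
    [0, 0, -0.28, 0],
    [0, 0, -0.32, 0],
    [0, 0, -0.33, 0],
    [0, 0, -0.334, 0],
    [0, 0, -0.334, 0],
    [0, 0, -0.334, 0]
  ]
}}

```text
clock: 5.67
position: [0.3416, -0.2226, 0.0445]
eef_rot: [0.213, 0.669, -0.217, 0.678]
ft_force: [9.9, -4.2, -9.6]
finger_gap: 0.108
```

>>> {"op": "apply_moves", "data": {
  "moves": [
    [0, 0, 0, 0],
    [0, 0, 0, 0],
    [0, 0, 0, 0]
  ],
  "gripper": 0.5
}}

```text
clock: 5.92
position: [0.3414, -0.2225, 0.0447]
eef_rot: [0.212, 0.669, -0.217, 0.678]
ft_force: [0.6, 0.4, -0.1]
finger_gap: 0.242
```

>>> {"op": "apply_moves", "data": {
  "moves": [
    [-0.08, 0, 0, 0],
    [-0.16, 0, 0, 0],
    [-0.24, 0, 0, 0],
    [-0.32, -0.06, 0.06, 0],
    [-0.4, -0.14, 0.12, 0],
    [-0.48, -0.14, 0.12, 0],
    [-0.52, -0.14, 0.12, 0],
    [-0.52, -0.14, 0.12, 0],
    [-0.52, -0.14, 0.12, 0],
    [-0.52, -0.14, 0.12, 0]
  ],
  "gripper": -1
}}

```text
clock: 6.75
position: [0.3467, -0.3113, 0.3049]
eef_rot: [0.213, 0.669, -0.216, 0.678]
ft_force: [0.2, -0.5, -0.3]
finger_gap: 0.923
```

Run:
```python
from h import *
f=grab_frame("wrist");np.save("fw3.npy",f,allow_pickle=True);save(f["frame"],"w3.png",1.5)
s=sense();print(s["position"],s["joint_pos"][5],s["clock"])
for t in("chest_drawer0_handle","chock_a"):
  for d in landmark_of(t,"wrist"):print(t,d,atz(f,d["xy"],.062 if "h" in t[5:] and "drawer" in t else .022,True))
```

```text
[ 0.346459   -0.31060088  0.30396493] -0.3579495564506948 6.8
chest_drawer0_handle {'xy': [210.4, 122.8], 'confidence': 0.95} [ 0.33985881 -0.22684341  0.062     ]
chock_a {'xy': [297.8, 67.6], 'confidence': 0.87} [ 0.49138193 -0.23127685  0.022     ]
chock_a {'xy': [290.9, 172.5], 'confidence': 0.7} [ 0.39081168 -0.35835617  0.022     ]
chock_a {'xy': [290.3, 119.2], 'confidence': 0.59} [ 0.43628333 -0.28986821  0.022     ]
```

View pics/w3.png

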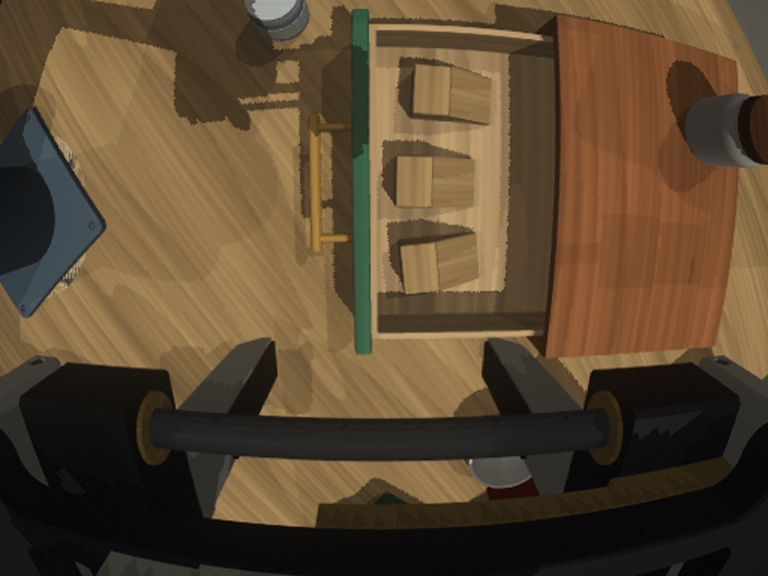

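Picture 6 shows three upright chocks with their heels toward the front and toes into the chest. The heel tops are centred at about (432,92), (415,181) and (420,268).

Run:
```python
from h import *
f=np.load("fw3.npy",allow_pickle=True).item()
Q={"A":[(415,65),(453,72),(448,119),(413,114)],"B":[(397,156),(432,156),(434,206),(398,206)],"C":[(400,246),(433,241),(440,290),(406,294)]}
for n,c in Q.items():
    W=[atz(f,(x/1.5,y/1.5),.062,True)[:2] for x,y in c]
    m=np.mean(W,0);d=(W[1]-W[0])+(W[2]-W[3]);e=(W[0]-W[3])+(W[1]-W[2])
    h1,h2=np.degrees(np.arctan2(d[1],d[0])),np.degrees(np.arctan2(e[1],e[0]))-90
    print(n,np.round(m,4),"head from x,y edges",round(h1,1),round(h2,1),"sizes",np.round([np.linalg.norm(d)/2,np.linalg.norm(e)/2],4))
    go([*m,.15],h2+90);go([*m,.034],h2+90)
```

```text
A [ 0.4762 -0.2186] head from x,y edges -42.9 -39.6 sizes [0.0338 0.0462]
move [0.308, 0.3, 0.103] roll -0.952 cur -35.3 rows>= 13 clock 6.9
move [0.54, 0.3, 0.1] roll -0.952 cur -35.3 rows>= 13 clock 6.9
B [ 0.4155 -0.2775] head from x,y edges -34.6 -33.2 sizes [0.0326 0.0461]
move [0.308, 0.133, 0.072] roll -1.023 cur -35.3 rows>= 14 clock 6.9
move [0.54, 0.133, 0.069] roll -1.023 cur -35.3 rows>= 14 clock 6.9
C [ 0.3728 -0.3471] head from x,y edges -27.6 -26.7 sizes [0.032  0.0474]
move [0.308, -0.03, 0.082] roll -1.096 cur -35.3 rows>= 15 clock 6.9
move [0.54, -0.03, 0.08] roll -1.096 cur -35.3 rows>= 15 clock 6.9
```

>>> {"op": "apply_moves", "data": {
  "moves": [
    [0.28, 0.3, 0.103, -0.94],
    [0.28, 0.3, 0.103, -0.94],
    [0.28, 0.3, 0.103, -0.94],
    [0.28, 0.3, 0.103, -0.94],
    [0.28, 0.3, 0.103, -0.94],
    [0.28, 0.3, 0.103, -0.94],
    [0.28, 0.3, 0.103, -0.94],
    [0.28, 0.3, 0.103, -0.94],
    [0.28, 0.3, 0.103, -0.94],
    [0.28, 0.3, 0.103, -0.94],
    [0.28, 0.3, 0.103, -0.94],
    [0.28, 0.3, 0.103, -0.94],
    [0.28, 0.3, 0.103, -0.94],
    [0.28, 0.3, 0.103, -0.94]
  ],
  "gripper": -0.45
}}

```text
clock: 8.07
position: [0.4756, -0.2176, 0.163]
eef_rot: [-0.296, 0.642, 0.292, 0.644]
ft_force: [0.2, -0.0, -1.4]
finger_gap: 0.722
```

Run:
```python
from h import *
f=grab_frame("wrist");save(f["frame"],"w4.png",1.5)
for d in landmark_of("chock_a","wrist"):print(d,atz(f,d["xy"],.022,True))
go([.4762,-.2186,.034],49)
```

```text
{'xy': [115.2, 208.7], 'confidence': 0.72} [ 0.39201247 -0.35743417  0.022     ]
{'xy': [255.8, 206.8], 'confidence': 0.64} [ 0.49720321 -0.23085528  0.022     ]
{'xy': [177.8, 197.2], 'confidence': 0.63} [ 0.43303169 -0.28846445  0.022     ]
move [0.259, 0.001, -0.001] roll 0.002 cur 49.2 rows>= 5 clock 8.2
```

View pics/w4.png

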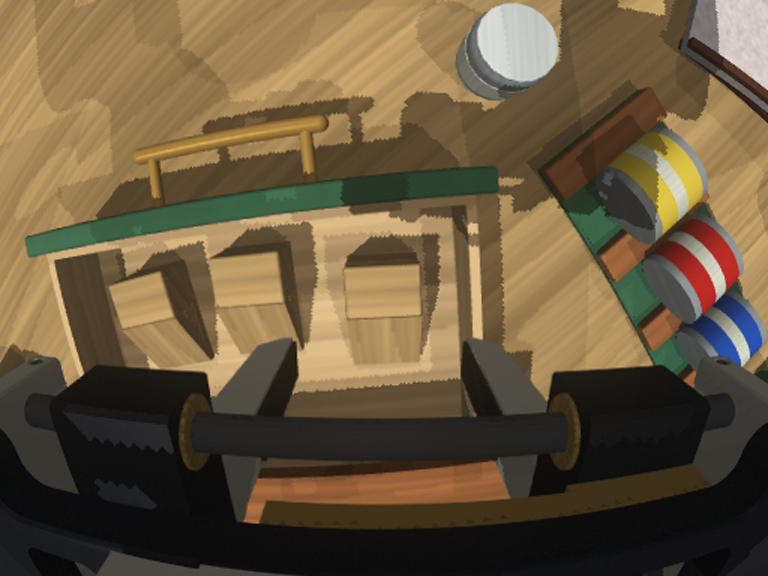

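Picture 7: chock A is centred under the open jaws (heel at about column 383), with the drawer wall to its right. I'll narrow the opening a little and descend.

>>> {"op": "apply_moves", "data": {
  "moves": [
    [0.0, 0.001, 0.002, 0],
    [0.06, 0.001, 0.002, 0],
    [0.12, 0.001, 0.002, 0],
    [0.18, 0.001, 0.002, 0],
    [0.23, 0.001, 0.002, 0],
    [0.257, 0.001, 0.002, 0],
    [0.257, 0.001, 0.002, 0],
    [0.257, 0.001, 0.002, 0]
  ],
  "gripper": -0.34
}}

```text
clock: 8.83
position: [0.4767, -0.2171, 0.0345]
eef_rot: [-0.296, 0.642, 0.292, 0.644]
ft_force: [0.0, -0.6, 0.4]
finger_gap: 0.669
```

>>> {"op": "apply_moves", "data": {
  "moves": [
    [0, 0, 0, 0],
    [0, 0, 0, 0],
    [0, 0, 0, 0],
    [0, 0, 0, 0]
  ],
  "gripper": 1,
  "newtons": 20
}}

```text
clock: 9.17
position: [0.4776, -0.2177, 0.0358]
eef_rot: [-0.297, 0.641, 0.291, 0.645]
ft_force: [0.0, 0.7, 3.8]
finger_gap: 0.519
```

>>> {"op": "apply_moves", "data": {
  "moves": [
    [-0.08, 0, 0, 0],
    [-0.16, 0, 0, 0],
    [-0.24, 0, 0, 0],
    [-0.32, 0, 0, 0],
    [-0.4, 0, 0, 0],
    [-0.4, 0, 0, 0],
    [-0.4, 0, 0, 0]
  ]
}}

```text
clock: 9.75
position: [0.4772, -0.2174, 0.2388]
eef_rot: [-0.299, 0.64, 0.289, 0.646]
ft_force: [-0.1, -1.0, -1.1]
finger_gap: 0.517
```

Run:
```python
from h import *
go([.50,.26,.25],120)
```

```text
move [-0.031, 0.59, 0.752] roll -0.788 cur 49.1 rows>= 13 clock 9.8
```

>>> {"op": "apply_moves", "data": {
  "moves": [
    [-0.12, 0.62, 0.91, -0.788],
    [-0.12, 0.62, 0.91, -0.788],
    [-0.12, 0.62, 0.91, -0.788],
    [-0.12, 0.62, 0.91, -0.788],
    [-0.12, 0.62, 0.91, -0.788],
    [-0.12, 0.62, 0.91, -0.788],
    [-0.12, 0.62, 0.91, -0.788],
    [-0.12, 0.62, 0.91, -0.788],
    [-0.12, 0.62, 0.91, -0.788],
    [-0.12, 0.62, 0.91, -0.788],
    [-0.12, 0.62, 0.91, -0.788],
    [-0.12, 0.62, 0.91, -0.788],
    [-0.12, 0.62, 0.91, -0.788],
    [-0.12, 0.62, 0.91, -0.788],
    [-0.12, 0.62, 0.91, -0.788],
    [-0.12, 0.62, 0.91, -0.788],
    [-0.12, 0.62, 0.91, -0.788],
    [-0.12, 0.62, 0.91, -0.788],
    [-0.12, 0.62, 0.91, -0.788]
  ]
}}

```text
clock: 11.33
position: [0.5401, 0.3283, 0.2943]
eef_rot: [0.618, -0.355, -0.606, -0.353]
ft_force: [-0.5, -1.0, -1.3]
finger_gap: 0.522
```

Run:
```python
from h import *
f=grab_frame("wrist");np.save("fw5.npy",f,allow_pickle=True);save(f["frame"],"w5.png",1.5)
s=sense();print(s["position"],s["joint_pos"],s["clock"],s["finger_gap"])
```

```text
[0.5402085  0.3285576  0.29453136] [ 0.37852964  0.37156388  1.19475967 -0.01400563  1.56655849 -1.71420698] 11.3833 0.5194257274067492
```

View pics/w5.png

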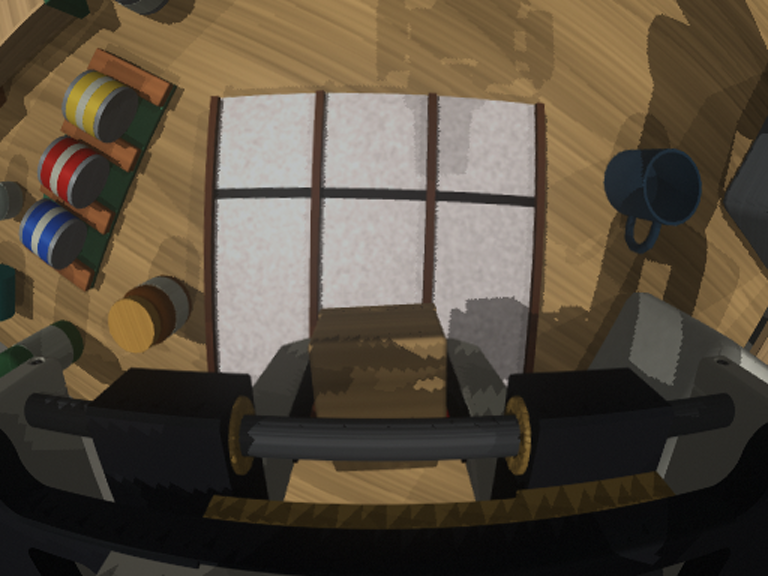

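Picture 8: the rack is clear from above. The rails' low ends are at (214,97), (321,92), (432,95) and (541,104), and the black line runs through (264,193), (374,195) and (487,200). The image-left lane is blue.

```bash
cat > fit.py <<'E'
from h import *
from scipy.optimize import least_squares
Rt=R.from_euler("y",-0.14).as_matrix()
def dk(p,u): return np.array([p[0],p[1],.042])+R.from_euler("z",p[2]).as_matrix()@(Rt@np.array(u))
DP=None
try: DP=np.load("deck.npy")
except Exception: pass
E
python3 - <<'E'
from fit import *
f=np.load("fw5.npy",allow_pickle=True).item()
pts=[((214,98),(-.15,-.162,.008)),((321,93),(-.15,-.054,.008)),((433,95),(-.15,.054,.008)),((541,104),(-.15,.162,.008)),
((264,193),(-.05,-.108,0)),((374,195),(-.05,0,0)),((487,200),(-.05,.108,0)),((542,205),(-.05,.162,.008)),((211,193),(-.05,-.162,.008))]
fun=lambda p:np.concatenate([proj(f,dk(p,u),True)*1.5-px for px,u in pts])
r=least_squares(fun,[.545,.32,.52],loss="soft_l1");print(r.x,np.degrees(r.x[2]),np.round(r.fun.reshape(-1,2),1).tolist())
np.save("deck.npy",r.x);p=r.x;th=np.degrees(p[2])+90
for n,y in(("red",.108),("yel",0),("blue",-.108)):
    print(n,"heel",np.round(dk(p,(-.073,y,0)),4),"org",np.round(dk(p,(-.05,y,0)),4),"tin",np.round(dk(p,(.012,y,.032)),4))
h=dk(p,(-.073,.108,0));go([h[0],h[1],.10],th);go([h[0],h[1],.05],th)
E
```

```text
[0.54374963 0.31934985 0.49482241] 28.35123557855983 [[1.3, -0.6], [-0.1, -0.9], [0.9, -0.5], [0.4, 0.6], [-0.6, 1.4], [0.4, 0.2], [-0.5, 0.1], [-0.4, -1.7], [-1.6, 1.8]]
red heel [0.4288 0.3801 0.0318] org [0.4489 0.3909 0.035 ] tin [0.499  0.4179 0.0754]
yel heel [0.4801 0.285  0.0318] org [0.5002 0.2958 0.035 ] tin [0.5503 0.3229 0.0754]
blue heel [0.5314 0.19   0.0318] org [0.5515 0.2008 0.035 ] tin [0.6016 0.2278 0.0754]
move [0.385, 0.144, 0.206] roll 0.017 cur 119.9 rows>= 7 clock 11.4
move [0.485, 0.145, 0.208] roll 0.017 cur 119.9 rows>= 8 clock 11.4
```

>>> {"op": "apply_moves", "data": {
  "moves": [
    [0.1, 0.144, 0.206, 0.017],
    [0.2, 0.144, 0.206, 0.017],
    [0.3, 0.144, 0.206, 0.017],
    [0.36, 0.144, 0.206, 0.017],
    [0.4, 0.144, 0.206, 0.017],
    [0.43, 0.144, 0.207, 0.017],
    [0.45, 0.145, 0.208, 0.017],
    [0.465, 0.145, 0.208, 0.017],
    [0.475, 0.145, 0.208, 0.017],
    [0.482, 0.145, 0.208, 0.017],
    [0.488, 0.145, 0.208, 0.017],
    [0.488, 0.145, 0.208, 0.017]
  ]
}}

```text
clock: 12.38
position: [0.4303, 0.3807, 0.0502]
eef_rot: [0.614, -0.362, -0.601, -0.363]
ft_force: [-1.7, -0.9, 2.7]
finger_gap: 0.515
```

>>> {"op": "apply_moves", "data": {
  "moves": [
    [0.004, 0.002, 0.001, 0],
    [0.008, 0.003, 0.001, 0],
    [0.008, 0.003, 0.001, 0]
  ]
}}

```text
clock: 12.63
position: [0.4297, 0.3807, 0.047]
eef_rot: [0.614, -0.361, -0.6, -0.364]
ft_force: [-0.3, -1.0, 3.9]
finger_gap: 0.514
```

>>> {"op": "apply_moves", "data": {
  "moves": [
    [0, 0, 0, 0],
    [0, 0, 0, 0],
    [0, 0, 0, 0]
  ],
  "gripper": -0.4
}}

```text
clock: 12.88
position: [0.43, 0.3808, 0.0469]
eef_rot: [0.614, -0.361, -0.6, -0.364]
ft_force: [-1.5, 1.0, 0.2]
finger_gap: 0.673
```

>>> {"op": "apply_moves", "data": {
  "moves": [
    [-0.08, 0, 0, 0],
    [-0.16, 0, 0, 0],
    [-0.24, 0, 0, 0],
    [-0.32, 0, 0, 0],
    [-0.4, 0, 0, 0],
    [-0.4, 0, 0, 0],
    [-0.4, 0, 0, 0]
  ]
}}

```text
clock: 13.47
position: [0.4275, 0.383, 0.2498]
eef_rot: [0.615, -0.359, -0.599, -0.366]
ft_force: [-0.7, -0.1, -0.7]
finger_gap: 0.7
```

Run:
```python
from fit import *
f=grab_frame("wrist");np.save("fw6.npy",f,allow_pickle=True)
g=f["frame"].copy()
# overlay expected chock outline in red lane
for u,v in(((-.09,.084),(-.01,.084)),((-.01,.084),(-.01,.132)),((-.01,.132),(-.09,.132)),((-.09,.132),(-.09,.084))):
    a,b=[proj(f,dk(DP,(*w,0)),True) for w in(u,v)];cv2.line(g,tuple(int(x) for x in a),tuple(int(x) for x in b),(255,0,0),1)
save(g,"w6.png",1.5)
for d in landmark_of("chock_a","wrist"):
    W=atz(f,d["xy"],.035,True);print(d,W,"deck xy",R.from_euler("z",-DP[2]).as_matrix()@(W-[DP[0],DP[1],.042]))
go([.3728,-.3471,.16],-27+90)
```

```text
move [0.18, 0.787, -1.23] roll 0.615 cur 118.3 rows>= 19 clock 13.6
```

View pics/w6.png

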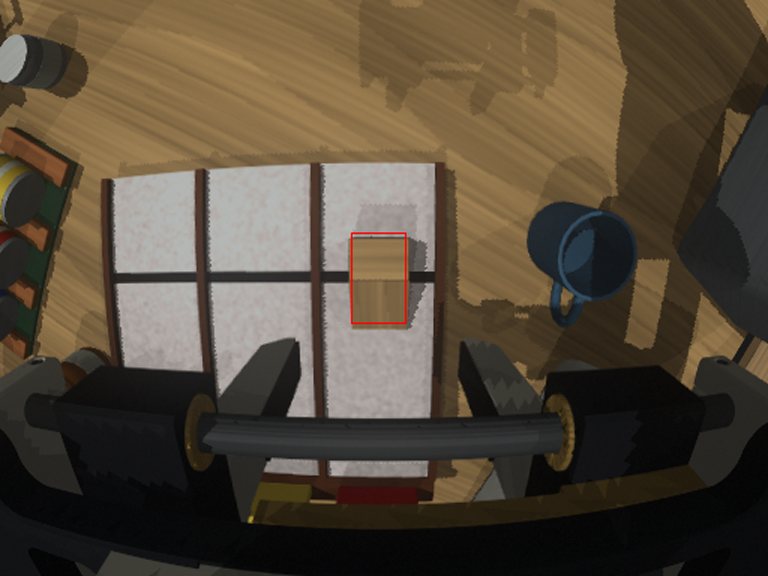

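Picture 9: the chock lies flat across the line in the red lane, within 3 mm of the red target outline. Next is chock C.

>>> {"op": "apply_moves", "data": {
  "moves": [
    [0, 0.6, -0.95, 0.5],
    [0, 0.6, -0.95, 0.5],
    [0, 0.6, -0.95, 0.5],
    [0, 0.6, -0.95, 0.5],
    [0, 0.6, -0.95, 0.5],
    [0, 0.6, -0.95, 0.5],
    [0, 0.6, -0.95, 0.5],
    [0, 0.6, -0.95, 0.5],
    [0, 0.6, -0.95, 0.5],
    [0, 0.6, -0.95, 0.5],
    [0, 0.6, -0.95, 0.5],
    [0, 0.6, -0.95, 0.5],
    [0, 0.6, -0.95, 0.5],
    [0, 0.6, -0.95, 0.5],
    [0, 0.6, -0.95, 0.5],
    [0, 0.6, -0.95, 0.5]
  ]
}}

```text
clock: 14.9
position: [0.3858, -0.1788, 0.2471]
eef_rot: [-0.425, 0.565, 0.417, 0.571]
ft_force: [0.1, -0.1, -1.0]
finger_gap: 0.697
```

Run:
```python
from fit import *
go([.374,-.348,.16],-27+90)
```

```text
move [0.175, -0.073, -0.331] roll 0.113 cur 73.1 rows>= 6 clock 14.9
```

>>> {"op": "apply_moves", "data": {
  "moves": [
    [0.175, -0.073, -0.331, 0.113],
    [0.175, -0.073, -0.331, 0.113],
    [0.175, -0.073, -0.331, 0.113],
    [0.175, -0.073, -0.331, 0.113],
    [0.175, -0.073, -0.331, 0.113],
    [0.175, -0.073, -0.331, 0.113],
    [0.175, -0.073, -0.331, 0.113],
    [0.175, -0.073, -0.331, 0.113],
    [0.175, -0.073, -0.331, 0.113],
    [0.175, -0.073, -0.331, 0.113]
  ],
  "gripper": -0.28
}}

```text
clock: 15.73
position: [0.3747, -0.3467, 0.161]
eef_rot: [-0.374, 0.599, 0.366, 0.606]
ft_force: [-0.7, 0.3, -0.2]
finger_gap: 0.64
```

Run:
```python
from fit import *
f=grab_frame("wrist");save(f["frame"],"w7.png",1.5)
for d in landmark_of("chock_a","wrist"):print(d,atz(f,d["xy"],.022,True))
go([.374,-.348,.034],-27+90)
```

```text
{'xy': [248.8, 202.2], 'confidence': 0.75} [ 0.39140573 -0.35887853  0.022     ]
{'xy': [324.2, 203.0], 'confidence': 0.61} [ 0.42982415 -0.28580261  0.022     ]
move [0.254, 0.004, -0.002] roll 0.001 cur 63.1 rows>= 5 clock 15.8
```

View pics/w7.png

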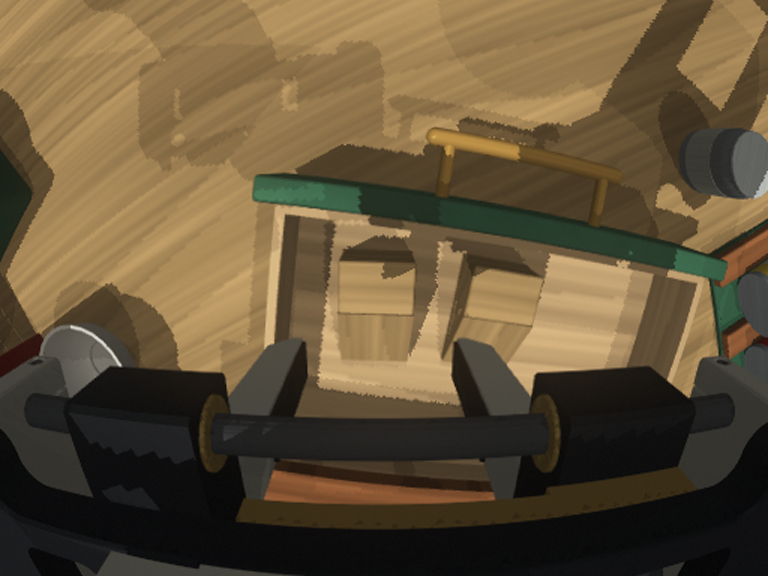

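Picture 10: chock C is centred at column 376 between the fingers, and B's near face at about column 460 leaves just enough room. Descending.

>>> {"op": "apply_moves", "data": {
  "moves": [
    [0.0, 0.003, -0.003, 0],
    [0.06, 0.003, -0.003, 0],
    [0.12, 0.003, -0.004, 0],
    [0.18, 0.003, -0.004, 0],
    [0.23, 0.003, -0.004, 0],
    [0.252, 0.003, -0.004, 0],
    [0.252, 0.003, -0.004, 0],
    [0.252, 0.003, -0.004, 0]
  ],
  "gripper": -0.24
}}

```text
clock: 16.5
position: [0.374, -0.3487, 0.0349]
eef_rot: [-0.374, 0.599, 0.366, 0.606]
ft_force: [0.5, -0.8, -0.5]
finger_gap: 0.619
```

>>> {"op": "apply_moves", "data": {
  "moves": [
    [0, 0, 0, 0],
    [0, 0, 0, 0],
    [0, 0, 0, 0],
    [0, 0, 0, 0]
  ],
  "gripper": 1
}}

```text
clock: 16.83
position: [0.3747, -0.3496, 0.0363]
eef_rot: [-0.375, 0.599, 0.365, 0.606]
ft_force: [0.0, 1.0, 5.4]
finger_gap: 0.517
```

>>> {"op": "apply_moves", "data": {
  "moves": [
    [-0.08, 0, 0, 0],
    [-0.16, 0, 0, 0],
    [-0.24, 0, 0, 0],
    [-0.32, 0, 0, 0],
    [-0.4, 0, 0, 0],
    [-0.4, 0, 0, 0],
    [-0.4, 0, 0, 0]
  ]
}}

```text
clock: 17.42
position: [0.3723, -0.3494, 0.2392]
eef_rot: [-0.377, 0.599, 0.363, 0.606]
ft_force: [0.1, 1.1, -1.3]
finger_gap: 0.518
```

Run:
```python
from fit import *
th=np.degrees(DP[2])+90
h=dk(DP,(-.076,0,0));go([*h[:2],.2],th)
```

```text
move [0.067, 0.387, 1.224] roll -0.614 cur 63.1 rows>= 17 clock 17.4
```

>>> {"op": "apply_moves", "data": {
  "moves": [
    [0, 0.32, 0.98, -0.5],
    [0, 0.32, 0.98, -0.5],
    [0, 0.32, 0.98, -0.5],
    [0, 0.32, 0.98, -0.5],
    [0, 0.32, 0.98, -0.5],
    [0, 0.32, 0.98, -0.5],
    [0, 0.32, 0.98, -0.5],
    [0, 0.32, 0.98, -0.5],
    [0, 0.32, 0.98, -0.5],
    [0, 0.32, 0.98, -0.5],
    [0, 0.32, 0.98, -0.5],
    [0, 0.32, 0.98, -0.5],
    [0, 0.32, 0.98, -0.5],
    [0, 0.32, 0.98, -0.5],
    [0, 0.32, 0.98, -0.5]
  ]
}}

```text
clock: 18.67
position: [0.4503, 0.1603, 0.2326]
eef_rot: [0.58, -0.415, -0.566, -0.414]
ft_force: [0.5, 0.1, -1.4]
finger_gap: 0.52
```

Run:
```python
from fit import *
th=np.degrees(DP[2])+90
h=dk(DP,(-.076,0,0));go([*h[:2],.08],th);go([*h[:2],.047],th)
```

```text
move [0.303, -0.126, 0.222] roll -0.113 cur 108.2 rows>= 6 clock 18.7
move [0.369, -0.125, 0.224] roll -0.113 cur 108.2 rows>= 7 clock 18.7
```

>>> {"op": "apply_moves", "data": {
  "moves": [
    [0.05, -0.126, 0.222, -0.113],
    [0.1, -0.126, 0.222, -0.113],
    [0.15, -0.126, 0.222, -0.113],
    [0.2, -0.126, 0.222, -0.113],
    [0.26, -0.126, 0.222, -0.113],
    [0.3, -0.126, 0.222, -0.113],
    [0.32, -0.126, 0.222, -0.113],
    [0.34, -0.126, 0.223, -0.113],
    [0.35, -0.125, 0.224, -0.113],
    [0.358, -0.125, 0.224, -0.113],
    [0.364, -0.125, 0.224, -0.113],
    [0.37, -0.125, 0.224, -0.113],
    [0.37, -0.125, 0.224, -0.113],
    [0.37, -0.125, 0.224, -0.113]
  ]
}}

```text
clock: 19.83
position: [0.4781, 0.284, 0.0472]
eef_rot: [0.615, -0.363, -0.6, -0.361]
ft_force: [-1.2, -2.5, 3.3]
finger_gap: 0.512
```

Run:
```python
from fit import *
th=np.degrees(DP[2])+90
h=dk(DP,(-.076,0,0));go([*h[:2],.046],th)
```

```text
move [0.002, 0.001, 0.0] roll 0.0 cur 118.4 rows>= 2 clock 19.8
```

Release, rise, and head back for B.

>>> {"op": "apply_moves", "data": {
  "moves": [
    [0.001, 0, 0, 0],
    [0.001, 0, 0, 0],
    [0.001, 0, 0, 0]
  ],
  "gripper": -0.4
}}

```text
clock: 20.08
position: [0.4784, 0.2843, 0.0468]
eef_rot: [0.615, -0.362, -0.6, -0.362]
ft_force: [-0.6, 0.6, 1.0]
finger_gap: 0.671
```

>>> {"op": "apply_moves", "data": {
  "moves": [
    [-0.08, 0, 0, 0],
    [-0.16, 0, 0, 0],
    [-0.24, 0, 0, 0],
    [-0.32, 0, 0, 0],
    [-0.4, 0, 0, 0],
    [-0.4, 0, 0, 0],
    [-0.4, 0.05, -0.1, 0],
    [-0.4, 0.2, -0.4, 0.2],
    [-0.4, 0.35, -0.9, 0.45],
    [-0.4, 0.35, -0.9, 0.5],
    [-0.4, 0.35, -0.9, 0.5],
    [-0.4, 0.35, -0.9, 0.5],
    [-0.4, 0.35, -0.9, 0.5],
    [-0.4, 0.35, -0.9, 0.5],
    [-0.4, 0.35, -0.9, 0.5],
    [-0.4, 0.35, -0.9, 0.5],
    [-0.4, 0.35, -0.9, 0.5],
    [-0.4, 0.35, -0.9, 0.5],
    [-0.4, 0.35, -0.9, 0.5],
    [-0.4, 0.35, -0.9, 0.5]
  ]
}}

```text
clock: 21.75
position: [0.5348, -0.1935, 0.2528]
eef_rot: [-0.429, 0.565, 0.415, 0.57]
ft_force: [0.1, -0.0, -0.3]
finger_gap: 0.7
```

Run:
```python
from fit import *
h=np.array([.4315,-.2872])-.023*np.array([np.cos(np.radians(-34)),np.sin(np.radians(-34))]);print(h)
f=grab_frame("wrist")
for d in landmark_of("chock_a","wrist"):print(d,atz(f,d["xy"],.022,True))
go([*h,.16],56)
```

```text
[ 0.41243214 -0.27433856]
{'xy': [163.6, 119.3], 'confidence': 0.8} [ 0.43536305 -0.29083525  0.022     ]
move [0.184, 0.191, -0.228] roll 0.194 cur 73.4 rows>= 6 clock 21.9
```

>>> {"op": "apply_moves", "data": {
  "moves": [
    [0.184, 0.193, -0.221, 0.194],
    [0.184, 0.193, -0.221, 0.194],
    [0.184, 0.193, -0.221, 0.194],
    [0.184, 0.193, -0.221, 0.194],
    [0.184, 0.193, -0.221, 0.194],
    [0.184, 0.193, -0.221, 0.194],
    [0.184, 0.193, -0.221, 0.194],
    [0.184, 0.193, -0.221, 0.194],
    [0.184, 0.193, -0.221, 0.194]
  ],
  "gripper": -0.45
}}

```text
clock: 22.6
position: [0.4142, -0.2703, 0.1613]
eef_rot: [-0.34, 0.62, 0.325, 0.628]
ft_force: [0.5, 0.3, -0.1]
finger_gap: 0.726
```

Run:
```python
from fit import *
f=grab_frame("wrist")
for d in landmark_of("chock_a","wrist"):
    W=atz(f,d["xy"],.022,True);print(d,W,W[:2]-.023*np.array([np.cos(np.radians(-34)),np.sin(np.radians(-34))]))
go([.415,-.277,.034],56)
```

```text
{'xy': [249.7, 206.2], 'confidence': 0.93} [ 0.43440586 -0.28707911  0.022     ] [ 0.41533799 -0.27421767]
move [0.254, -0.004, -0.01] roll 0.001 cur 56.1 rows>= 5 clock 22.7
```

>>> {"op": "apply_moves", "data": {
  "moves": [
    [0.0, -0.003, -0.005, 0],
    [0.06, -0.003, -0.006, 0],
    [0.12, -0.003, -0.006, 0],
    [0.18, -0.003, -0.006, 0],
    [0.23, -0.003, -0.006, 0],
    [0.253, -0.003, -0.006, 0],
    [0.253, -0.003, -0.006, 0],
    [0.253, -0.003, -0.006, 0]
  ]
}}

```text
clock: 23.37
position: [0.4158, -0.2751, 0.0341]
eef_rot: [-0.339, 0.62, 0.326, 0.628]
ft_force: [-1.0, -0.9, 0.5]
finger_gap: 0.728
```

>>> {"op": "apply_moves", "data": {
  "moves": [
    [0, 0, 0, 0],
    [0, 0, 0, 0],
    [0, 0, 0, 0],
    [0, 0, 0, 0]
  ],
  "gripper": 1
}}

```text
clock: 23.7
position: [0.4164, -0.2758, 0.0353]
eef_rot: [-0.34, 0.62, 0.325, 0.628]
ft_force: [0.6, -0.6, 3.3]
finger_gap: 0.517
```

>>> {"op": "apply_moves", "data": {
  "moves": [
    [-0.08, 0, 0, 0],
    [-0.16, 0, 0, 0],
    [-0.24, 0, 0, 0],
    [-0.32, 0, 0, 0],
    [-0.4, 0, 0, 0],
    [-0.4, 0, 0, 0],
    [-0.4, 0, 0, 0]
  ]
}}

```text
clock: 24.28
position: [0.4135, -0.2741, 0.2381]
eef_rot: [-0.342, 0.619, 0.323, 0.629]
ft_force: [0.2, 0.1, -1.5]
finger_gap: 0.522
```

Run:
```python
from fit import *
th=np.degrees(DP[2])+90
h=dk(DP,(-.076,-.108,0));go([*h[:2],.239],th)
```

```text
move [-0.013, 0.324, 0.897] roll -0.692 cur 56.1 rows>= 13 clock 24.3
```

>>> {"op": "apply_moves", "data": {
  "moves": [
    [-0.01, 0.324, 0.897, -0.692],
    [-0.01, 0.324, 0.897, -0.692],
    [-0.01, 0.324, 0.897, -0.692],
    [-0.01, 0.324, 0.897, -0.692],
    [-0.01, 0.324, 0.897, -0.692],
    [-0.01, 0.324, 0.897, -0.692],
    [-0.01, 0.324, 0.897, -0.692],
    [-0.01, 0.324, 0.897, -0.692],
    [-0.01, 0.324, 0.897, -0.692],
    [-0.01, 0.324, 0.897, -0.692],
    [-0.01, 0.324, 0.897, -0.692],
    [-0.01, 0.324, 0.897, -0.692],
    [-0.01, 0.324, 0.897, -0.692],
    [-0.01, 0.324, 0.897, -0.692],
    [-0.01, 0.324, 0.897, -0.692],
    [-0.01, 0.324, 0.897, -0.692],
    [-0.01, 0.324, 0.897, -0.692]
  ]
}}

```text
clock: 25.7
position: [0.5288, 0.1871, 0.2374]
eef_rot: [0.617, -0.364, -0.596, -0.361]
ft_force: [-0.5, -0.0, -1.5]
finger_gap: 0.523
```

Run:
```python
from fit import *
th=np.degrees(DP[2])+90
h=dk(DP,(-.076,-.108,0));go([*h[:2],.046],th)
```

```text
move [0.383, 0.003, 0.013] roll -0.001 cur 118.3 rows>= 6 clock 25.7
```

>>> {"op": "apply_moves", "data": {
  "moves": [
    [0.08, 0.003, 0.004, 0],
    [0.16, 0.003, 0.006, 0],
    [0.24, 0.003, 0.008, 0],
    [0.3, 0.003, 0.01, 0],
    [0.33, 0.003, 0.012, 0],
    [0.35, 0.003, 0.013, 0],
    [0.36, 0.003, 0.013, 0],
    [0.37, 0.003, 0.013, 0],
    [0.377, 0.003, 0.013, 0],
    [0.382, 0.003, 0.013, 0],
    [0.382, 0.003, 0.013, 0],
    [0.382, 0.003, 0.013, 0]
  ]
}}

```text
clock: 26.7
position: [0.5298, 0.1886, 0.0473]
eef_rot: [0.618, -0.363, -0.596, -0.362]
ft_force: [-0.0, -2.2, 1.8]
finger_gap: 0.515
```

>>> {"op": "apply_moves", "data": {
  "moves": [
    [0.001, 0, 0, 0],
    [0.001, 0, 0, 0],
    [0.001, 0, 0, 0]
  ],
  "gripper": -0.4
}}

```text
clock: 26.95
position: [0.5299, 0.189, 0.0469]
eef_rot: [0.618, -0.363, -0.596, -0.362]
ft_force: [1.2, 0.1, 0.2]
finger_gap: 0.673
```

>>> {"op": "apply_moves", "data": {
  "moves": [
    [-0.08, 0, 0, 0],
    [-0.16, 0, 0, 0],
    [-0.24, 0, 0, 0],
    [-0.32, 0, 0, 0],
    [-0.4, 0, 0, 0],
    [-0.48, 0, 0, 0],
    [-0.48, -0.1, 0.1, 0],
    [-0.48, -0.1, 0.1, 0],
    [-0.48, -0.1, 0.1, 0]
  ]
}}

```text
clock: 27.7
position: [0.5448, 0.2653, 0.2867]
eef_rot: [0.619, -0.361, -0.596, -0.363]
ft_force: [-0.4, -0.9, -1.2]
finger_gap: 0.701
```

Run:
```python
from fit import *
f=grab_frame("wrist");g=f["frame"].copy()
for c in(-.108,0,.108):
  q=[(-.09,c-.024),(-.01,c-.024),(-.01,c+.024),(-.09,c+.024)]
  cv2.polylines(g,[np.int32([proj(f,dk(DP,(*w,0)),True) for w in q])],True,(255,0,0),1)
save(g,"w8.png",1.5);print(sense()["clock"],sense()["position"])
go([.338,-.223,.25],-35.4);go([.338,-.223,.25],180-35.4)
```

```text
27.75 [0.54394312 0.2630631  0.28574782]
move [0.077, 0.827, -0.656] roll 1.709 cur 118.5 rows>= 23 clock 27.8
move [0.077, 0.827, -0.656] roll -0.291 cur 118.5 rows>= 14 clock 27.8
```

View pics/w8.png

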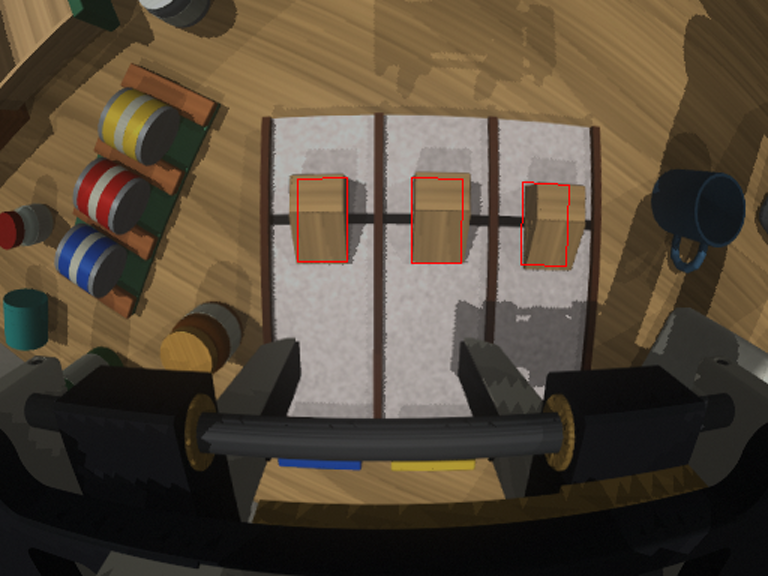

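Picture 11: all three chocks lie flat across the line, toes uphill, one per lane, matching the outlines. Now I'll shut the drawer by pushing the bar with closed fingers.

>>> {"op": "apply_moves", "data": {
  "moves": [
    [0, 0.84, -0.7, 0.71],
    [0, 0.84, -0.7, 0.71],
    [0, 0.84, -0.7, 0.71],
    [0, 0.84, -0.7, 0.71],
    [0, 0.84, -0.7, 0.71],
    [0, 0.84, -0.7, 0.71],
    [0, 0.84, -0.7, 0.71],
    [0, 0.84, -0.7, 0.71],
    [0, 0.84, -0.7, 0.71],
    [0, 0.84, -0.7, 0.71],
    [0, 0.84, -0.7, 0.71],
    [0, 0.84, -0.7, 0.71],
    [0, 0.84, -0.7, 0.71],
    [0, 0.84, -0.7, 0.71],
    [0, 0.84, -0.7, 0.71],
    [0, 0.84, -0.7, 0.71],
    [0, 0.84, -0.7, 0.71]
  ],
  "gripper": 1
}}

```text
clock: 29.17
position: [0.3415, -0.2435, 0.2888]
eef_rot: [-0.334, 0.623, 0.315, 0.634]
ft_force: [0.1, 0.3, 0.6]
finger_gap: 0.005
```

Run:
```python
from fit import *
f=grab_frame("wrist")
for d in landmark_of("chest_drawer0_handle","wrist"):print(d,atz(f,d["xy"],.062,True))
print(sense()["position"],sense()["joint_pos"]);go([.308,-.202,.2],54.6);go([.308,-.202,.045],54.6)
```

```text
{'xy': [264.9, 155.8], 'confidence': 0.87} [ 0.3406106  -0.22173407  0.062     ]
[ 0.34191661 -0.24330066  0.28907498] [-0.89471898 -0.04766537  1.71205069  0.01006333  1.44780873 -1.85070709]
move [0.175, 0.109, 0.028] roll 0.001 cur 54.7 rows>= 4 clock 29.3
move [0.485, 0.118, 0.028] roll 0.001 cur 54.7 rows>= 7 clock 29.3
```

>>> {"op": "apply_moves", "data": {
  "moves": [
    [0.0, 0.112, 0.028, 0],
    [0.0, 0.112, 0.028, 0],
    [0.08, 0.112, 0.028, 0],
    [0.16, 0.113, 0.028, 0],
    [0.24, 0.114, 0.028, 0],
    [0.32, 0.116, 0.028, 0],
    [0.4, 0.118, 0.028, 0],
    [0.48, 0.119, 0.028, 0],
    [0.48, 0.119, 0.028, 0],
    [0.48, 0.119, 0.028, 0]
  ]
}}

```text
clock: 30.1
position: [0.3069, -0.1991, 0.0464]
eef_rot: [-0.333, 0.623, 0.318, 0.633]
ft_force: [-0.1, 0.1, 0.4]
finger_gap: 0.004
```

>>> {"op": "apply_moves", "data": {
  "moves": [
    [0, -0.03, 0, 0],
    [0, -0.06, 0, 0],
    [0, -0.1, 0, 0],
    [0, -0.14, 0, 0],
    [0, -0.18, 0, 0],
    [0, -0.22, 0, 0],
    [0, -0.26, 0, 0],
    [0, -0.3, 0, 0],
    [0, -0.33, 0, 0],
    [0, -0.345, 0, 0],
    [0, -0.345, 0, 0]
  ]
}}

```text
clock: 31.02
position: [0.4506, -0.3002, 0.0541]
eef_rot: [-0.335, 0.622, 0.317, 0.633]
ft_force: [-0.3, 0.3, -0.2]
finger_gap: 0.005
```

Run:
```python
from fit import *
f=grab_frame("wrist")
for d in landmark_of("chest_drawer0_handle","wrist"):print(d,atz(f,d["xy"],.062,True))
```

>>> {"op": "apply_moves", "data": {
  "moves": [
    [0.005, -0.008, 0, 0],
    [0.01, -0.016, 0, 0],
    [0.01, -0.024, 0, 0],
    [0.01, -0.03, 0, 0],
    [0.01, -0.036, 0, 0],
    [0.01, -0.036, 0, 0]
  ]
}}

```text
clock: 31.62
position: [0.4637, -0.3092, 0.048]
eef_rot: [-0.334, 0.622, 0.318, 0.633]
ft_force: [0.6, -0.1, 0.4]
finger_gap: 0.005
```

>>> {"op": "apply_moves", "data": {
  "moves": [
    [0, -0.006, 0, 0],
    [0, -0.012, 0, 0],
    [0, -0.018, 0, 0],
    [0, -0.018, 0, 0]
  ]
}}

```text
clock: 31.95
position: [0.4653, -0.3098, 0.047]
eef_rot: [-0.329, 0.624, 0.323, 0.63]
ft_force: [-17.5, 9.7, 13.2]
finger_gap: 0.008
```

>>> {"op": "apply_moves", "data": {
  "moves": [
    [0, 0.05, 0, 0],
    [0, 0.08, 0, 0],
    [0, 0.1, 0, 0],
    [-0.1, 0.1, 0, 0],
    [-0.2, 0.1, 0, 0],
    [-0.3, 0.1, 0, 0],
    [-0.4, 0.1, 0, 0],
    [-0.4, 0.1, 0, 0],
    [-0.4, 0.1, 0, 0]
  ]
}}

```text
clock: 32.7
position: [0.4251, -0.2836, 0.2546]
eef_rot: [-0.335, 0.623, 0.318, 0.632]
ft_force: [0.2, -0.3, 0.4]
finger_gap: 0.005
```

Run:
```python
from fit import *
f=grab_frame("wrist")
for d in landmark_of("chest_drawer0_handle","wrist"):print(d,atz(f,d["xy"],.062,True))
a=grab_frame("scene");b=grab_frame("side")
save(np.hstack([cv2.resize(f["frame"][60:330,120:420],(400,360)),cv2.resize(b["frame"][200:376,296:492],(400,360))]),"w9.png")
A={}
for t in("tin_red","tin_blue","tin_yellow"):
    A[t]=[ [x["xy"] for x in landmark_of(t,c)] for c in("scene","side")]
    print(t,[[np.round(x).tolist() for x in y] for y in A[t]])
go([.7,-.0166,.22],90)
```

```text
{'xy': [251.6, 219.3], 'confidence': 0.88} [ 0.47605272 -0.32021256  0.062     ]
tin_red [[[249.0, 189.0], [184.0, 204.0]], [[338.0, 194.0], [268.0, 205.0]]]
tin_blue [[[230.0, 200.0]], [[286.0, 196.0], [195.0, 190.0]]]
tin_yellow [[[269.0, 182.0]], [[244.0, 217.0]]]
move [0.055, -0.153, 0.751] roll -0.389 cur 54.9 rows>= 11 clock 33.2
```

View pics/w9.png

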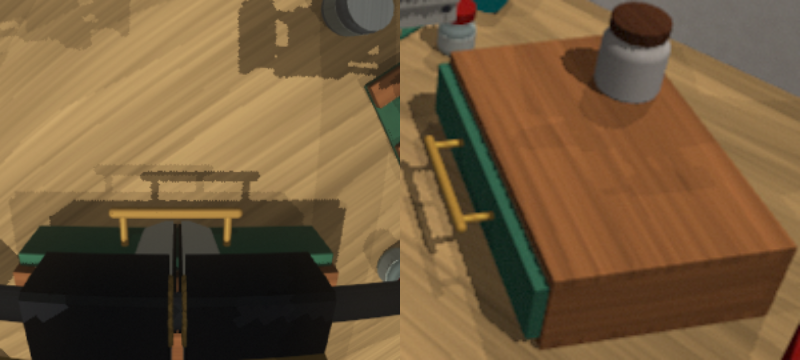

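Picture 12: the drawer is fully home, with the front flush against the chest and the jar untouched. Now the tins.

>>> {"op": "apply_moves", "data": {
  "moves": [
    [0.0, -0.1, 0.7, -0.389],
    [0.0, -0.1, 0.7, -0.389],
    [0.0, -0.1, 0.7, -0.389],
    [0.0, -0.1, 0.7, -0.389],
    [0.0, -0.1, 0.7, -0.389],
    [0.0, -0.1, 0.7, -0.389],
    [0.0, -0.1, 0.7, -0.389],
    [0.0, -0.1, 0.7, -0.389],
    [0.0, -0.1, 0.7, -0.389],
    [0.0, -0.1, 0.7, -0.389],
    [0.0, -0.1, 0.7, -0.389],
    [0.0, -0.1, 0.7, -0.389],
    [0.0, -0.1, 0.7, -0.389]
  ],
  "gripper": -1
}}

```text
clock: 34.28
position: [0.6629, -0.0235, 0.247]
eef_rot: [0.502, -0.499, -0.496, -0.502]
ft_force: [-0.0, -0.4, -0.4]
finger_gap: 0.891
```

Run:
```python
from fit import *
f=grab_frame("wrist");np.save("fw10.npy",f,allow_pickle=True);save(f["frame"],"w10.png",1.5)
for t in("tin_blue","tin_red","tin_yellow","tray"):
  for d in landmark_of(t,"wrist"):print(t,d,atz(f,d["xy"],0 if t=="tray" else .04,True))
go([.7,-.0166,.15],90)
```

```text
tin_blue {'xy': [255.1, 205.3], 'confidence': 0.76} [ 0.70792418 -0.02057986  0.04      ]
tin_red {'xy': [195.9, 287.0], 'confidence': 0.9} [ 0.83716059 -0.1093676   0.04      ]
tin_red {'xy': [254.4, 145.5], 'confidence': 0.78} [ 0.62927044 -0.0213932   0.04      ]
tin_yellow {'xy': [261.0, 84.3], 'confidence': 0.68} [ 0.55224475 -0.01310027  0.04      ]
tray {'xy': [260.0, 81.4], 'confidence': 0.48} [ 0.54425998 -0.01345771  0.        ]
move [0.196, -0.071, 0.014] roll -0.001 cur 89.9 rows>= 4 clock 34.5
```

View pics/w10.png

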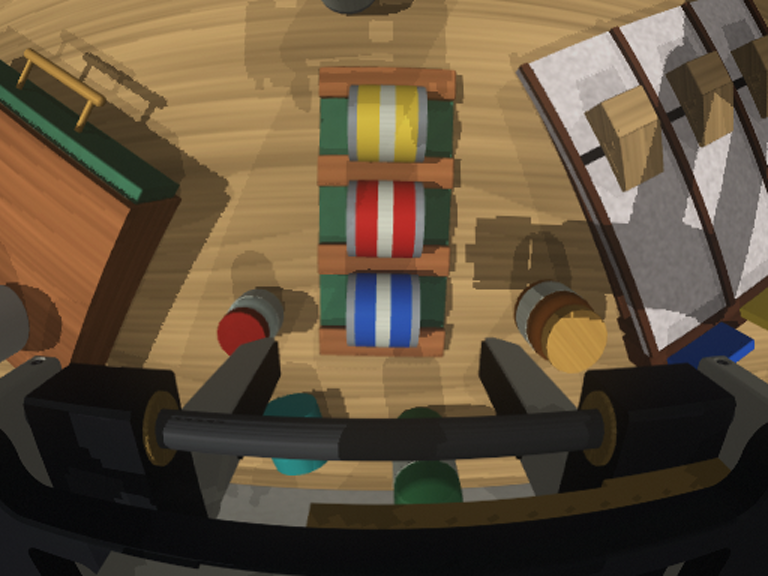

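Picture 13: the tins sit in their grooves at blue (383,310), red (386,218) and yellow (388,123), axes along y, undisturbed. Picking blue.

>>> {"op": "apply_moves", "data": {
  "moves": [
    [0.05, -0.085, 0.009, 0],
    [0.12, -0.087, 0.009, 0],
    [0.19, -0.086, 0.009, 0],
    [0.26, -0.086, 0.009, 0],
    [0.33, -0.086, 0.009, 0],
    [0.4, -0.086, 0.009, 0],
    [0.444, -0.086, 0.009, 0],
    [0.444, -0.086, 0.009, 0],
    [0.444, -0.086, 0.009, 0]
  ]
}}

```text
clock: 35.28
position: [0.7077, -0.0195, 0.025]
eef_rot: [-0.502, 0.499, 0.497, 0.502]
ft_force: [0.6, -1.1, 1.0]
finger_gap: 1.004
```

>>> {"op": "apply_moves", "data": {
  "moves": [
    [0, 0, 0, 0],
    [0, 0, 0, 0],
    [0, 0, 0, 0],
    [0, 0, 0, 0]
  ],
  "gripper": 1,
  "newtons": 25
}}

```text
clock: 35.62
position: [0.7089, -0.0198, 0.027]
eef_rot: [-0.503, 0.499, 0.496, 0.503]
ft_force: [0.6, 0.1, 0.2]
finger_gap: 0.758
```

>>> {"op": "apply_moves", "data": {
  "moves": [
    [-0.06, 0, 0, 0],
    [-0.14, 0, 0, 0],
    [-0.22, 0, 0, 0],
    [-0.3, 0, 0, 0],
    [-0.38, 0, 0, 0],
    [-0.38, 0, 0, 0],
    [-0.38, 0, 0, 0]
  ]
}}

```text
clock: 36.2
position: [0.7087, -0.0195, 0.2223]
eef_rot: [0.505, -0.497, -0.493, -0.505]
ft_force: [0.3, 0.5, -0.2]
finger_gap: 0.259
```

Run:
```python
from fit import *
th=np.degrees(DP[2])+90
h=dk(DP,(.015,-.108,.032));print(h);go([*h[:2],.215],th)
```

```text
[0.60417804 0.22923706 0.07578006]
move [0.008, 0.21, 0.497] roll -0.317 cur 89.9 rows>= 8 clock 36.2
```

The fingers needed more time to close, so I lifted without the tin. Reopening and checking where the tin is.

>>> {"op": "apply_moves", "data": {
  "moves": [
    [0.02, 0.03, 0, 0],
    [0.02, 0.06, 0, 0],
    [0.02, 0.09, 0, 0],
    [0.02, 0.09, 0, 0],
    [0.02, 0.09, 0, 0],
    [0.02, 0.09, 0, 0],
    [0.02, 0.09, 0, 0],
    [0.02, 0.09, 0, 0]
  ],
  "gripper": -1
}}

```text
clock: 36.87
position: [0.6645, -0.0195, 0.211]
eef_rot: [0.505, -0.497, -0.493, -0.505]
ft_force: [-0.4, -0.0, 0.7]
finger_gap: 0.785
```

Run:
```python
from fit import *
f=grab_frame("wrist");save(f["frame"],"w11.png",1.5)
for t in("tin_blue","tin_red","tin_yellow"):
  for d in landmark_of(t,"wrist"):print(t,d,atz(f,d["xy"],.04,True))
print(sense()["finger_gap"]);go([.706,-.019,.026],90)
```

```text
tin_blue {'xy': [254.6, 214.2], 'confidence': 0.91} [ 0.7111108  -0.01767646  0.04      ]
tin_blue {'xy': [491.4, 96.7], 'confidence': 0.68} [0.54315951 0.31693938 0.04      ]
tin_red {'xy': [252.9, 143.4], 'confidence': 0.84} [ 0.62621746 -0.01947444  0.04      ]
tin_red {'xy': [189.4, 298.0], 'confidence': 0.75} [ 0.83702686 -0.10890708  0.04      ]
tin_red {'xy': [253.3, 214.7], 'confidence': 0.62} [ 0.71174869 -0.01924074  0.04      ]
tin_yellow {'xy': [258.3, 77.0], 'confidence': 0.78} [ 0.5508651  -0.01326524  0.04      ]
0.9554407659597173
move [0.372, -0.076, 0.003] roll -0.002 cur 89.9 rows>= 6 clock 37.1
```

View pics/w11.png

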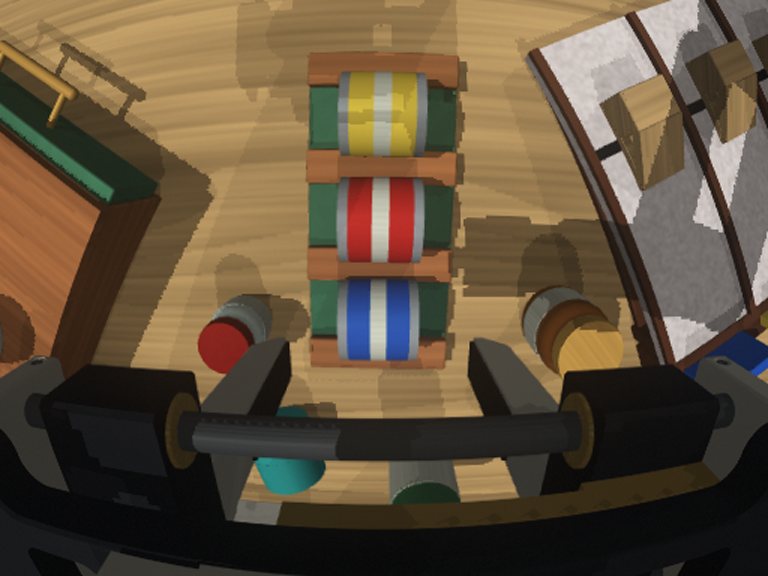

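Picture 14: the blue tin is still in its groove at (377,318). Retrying with a pre-narrowed opening and a longer close.

>>> {"op": "apply_moves", "data": {
  "moves": [
    [0.05, -0.078, 0.003, 0],
    [0.12, -0.078, 0.003, 0],
    [0.19, -0.078, 0.003, 0],
    [0.26, -0.078, 0.003, 0],
    [0.33, -0.078, 0.003, 0],
    [0.372, -0.078, 0.003, 0],
    [0.372, -0.078, 0.003, 0],
    [0.372, -0.078, 0.003, 0]
  ],
  "gripper": -0.75
}}

```text
clock: 37.73
position: [0.706, -0.0186, 0.0247]
eef_rot: [0.504, -0.497, -0.494, -0.504]
ft_force: [-0.0, -1.0, 0.3]
finger_gap: 0.875
```

>>> {"op": "apply_moves", "data": {
  "moves": [
    [0, 0, 0, 0],
    [0, 0, 0, 0],
    [0, 0, 0, 0],
    [0, 0, 0, 0],
    [0, 0, 0, 0],
    [0, 0, 0, 0],
    [0, 0, 0, 0],
    [0, 0, 0, 0]
  ],
  "gripper": 1,
  "newtons": 25
}}

```text
clock: 38.4
position: [0.7075, -0.0194, 0.0271]
eef_rot: [0.506, -0.497, -0.493, -0.505]
ft_force: [-0.1, -1.2, 5.8]
finger_gap: 0.643
```

>>> {"op": "apply_moves", "data": {
  "moves": [
    [-0.06, 0, 0, 0],
    [-0.14, 0, 0, 0],
    [-0.22, 0, 0, 0],
    [-0.3, 0, 0, 0],
    [-0.38, 0, 0, 0],
    [-0.38, 0, 0, 0],
    [-0.38, 0, 0, 0]
  ]
}}

```text
clock: 38.98
position: [0.7048, -0.0184, 0.2205]
eef_rot: [0.507, -0.495, -0.491, -0.506]
ft_force: [0.3, -0.6, -4.2]
finger_gap: 0.645
```

Run:
```python
from fit import *
th=np.degrees(DP[2])+90
h=dk(DP,(.015,-.108,.032));print(h);go([*h[:2],.215],th)
```

```text
[0.60417804 0.22923706 0.07578006]
move [0.003, 0.203, 0.495] roll -0.317 cur 89.9 rows>= 8 clock 39.0
```

>>> {"op": "apply_moves", "data": {
  "moves": [
    [0, 0.203, 0.495, -0.317],
    [0, 0.203, 0.495, -0.317],
    [0, 0.203, 0.495, -0.317],
    [0, 0.203, 0.495, -0.317],
    [0, 0.203, 0.495, -0.317],
    [0, 0.203, 0.495, -0.317],
    [0, 0.203, 0.495, -0.317],
    [0, 0.203, 0.495, -0.317],
    [0, 0.203, 0.495, -0.317],
    [0, 0.203, 0.495, -0.317],
    [0, 0.203, 0.495, -0.317],
    [0, 0.203, 0.495, -0.317]
  ]
}}

```text
clock: 39.98
position: [0.6042, 0.2278, 0.2156]
eef_rot: [0.616, -0.36, -0.598, -0.365]
ft_force: [0.4, 0.3, -3.5]
finger_gap: 0.645
```

Run:
```python
from fit import *
th=np.degrees(DP[2])+90
h=dk(DP,(.015,-.108,.032));go([*h[:2],.0635],th)
```

```text
move [0.304, 0.005, 0.008] roll -0.001 cur 118.3 rows>= 5 clock 40.0
```

>>> {"op": "apply_moves", "data": {
  "moves": [
    [0.07, 0.003, 0.004, 0],
    [0.14, 0.003, 0.005, 0],
    [0.2, 0.004, 0.006, 0],
    [0.25, 0.004, 0.007, 0],
    [0.275, 0.005, 0.008, 0],
    [0.29, 0.005, 0.008, 0],
    [0.298, 0.005, 0.008, 0],
    [0.304, 0.005, 0.008, 0],
    [0.304, 0.005, 0.008, 0],
    [0.304, 0.005, 0.008, 0]
  ]
}}

```text
clock: 40.82
position: [0.6051, 0.2292, 0.0648]
eef_rot: [0.616, -0.359, -0.597, -0.366]
ft_force: [0.6, -0.2, -3.0]
finger_gap: 0.646
```

>>> {"op": "apply_moves", "data": {
  "moves": [
    [0.003, 0, 0, 0],
    [0.005, 0, 0, 0],
    [0.005, 0, 0, 0]
  ]
}}

```text
clock: 41.07
position: [0.6062, 0.2294, 0.064]
eef_rot: [0.617, -0.359, -0.597, -0.367]
ft_force: [-0.5, -0.4, 2.7]
finger_gap: 0.645
```

In contact. Releasing blue.

>>> {"op": "apply_moves", "data": {
  "moves": [
    [0, 0, 0, 0],
    [0, 0, 0, 0],
    [0, 0, 0, 0],
    [0, 0, 0, 0],
    [0, 0, 0, 0]
  ],
  "gripper": -0.75
}}

```text
clock: 41.48
position: [0.6061, 0.2295, 0.0639]
eef_rot: [0.617, -0.359, -0.597, -0.367]
ft_force: [0.3, -0.5, -0.8]
finger_gap: 0.869
```

>>> {"op": "apply_moves", "data": {
  "moves": [
    [-0.06, 0, 0, 0],
    [-0.14, 0, 0, 0],
    [-0.22, 0, 0, 0],
    [-0.3, 0, 0, 0],
    [-0.38, 0, 0, 0],
    [-0.38, 0, 0, 0]
  ]
}}

```text
clock: 41.98
position: [0.6039, 0.2314, 0.264]
eef_rot: [0.621, -0.355, -0.593, -0.37]
ft_force: [1.1, 0.5, 1.2]
finger_gap: 0.875
```

```bash
cat >> fit.py <<'E'
def deckof(f,px,h=.032):
    "deck xy where the ray meets the plane h above the deck"
    e,d=ray(f,px,True);M=R.from_euler("z",DP[2]).as_matrix()@Rt;o=np.array([DP[0],DP[1],.042])
    e,d=M.T@(e-o),M.T@d;return (e+d*(h-e[2])/d[2])[:2]
E
python3 - <<'E'
from fit import *
f=grab_frame("wrist")
for d in landmark_of("tin_blue","wrist"):print(d,deckof(f,d["xy"]))
for d in landmark_of("chock_a","wrist"):print(d,deckof(f,d["xy"],0))
go([.628,-.02,.22],90)
E
```

```text
{'xy': [252.9, 168.8], 'confidence': 0.8} [ 0.0141933  -0.11001629]
{'xy': [256.7, 119.5], 'confidence': 0.83} [-0.04837513 -0.10586752]
{'xy': [334.7, 119.9], 'confidence': 0.76} [-0.05030999 -0.00188287]
{'xy': [407.9, 128.9], 'confidence': 0.59} [-0.04463059  0.1091837 ]
move [0.072, 0.19, -0.466] roll 0.314 cur 118.3 rows>= 8 clock 42.1
```

Blue rests at deck x = +0.014, with its chock at −0.048. Next is red.

>>> {"op": "apply_moves", "data": {
  "moves": [
    [0.0, 0.21, -0.466, 0.314],
    [0.0, 0.21, -0.466, 0.314],
    [0.0, 0.21, -0.466, 0.314],
    [0.0, 0.21, -0.466, 0.314],
    [0.0, 0.21, -0.466, 0.314],
    [0.0, 0.21, -0.466, 0.314],
    [0.0, 0.21, -0.466, 0.314],
    [0.0, 0.21, -0.466, 0.314],
    [0.0, 0.21, -0.466, 0.314],
    [0.0, 0.21, -0.466, 0.314],
    [0.0, 0.21, -0.466, 0.314]
  ]
}}

```text
clock: 43.05
position: [0.6178, -0.0225, 0.2552]
eef_rot: [0.509, -0.493, -0.492, -0.506]
ft_force: [-0.2, 0.8, -1.2]
finger_gap: 0.876
```

Run:
```python
from fit import *
f=grab_frame("wrist")
for t in("tin_red","tin_yellow"):
  for d in landmark_of(t,"wrist"):print(t,d,atz(f,d["xy"],.04,True))
go([.628,-.019,.026],90)
```

```text
tin_red {'xy': [255.4, 173.6], 'confidence': 0.95} [ 0.62643135 -0.01953413  0.04      ]
tin_red {'xy': [198.8, 301.9], 'confidence': 0.77} [ 0.83441837 -0.1087834   0.04      ]
tin_red {'xy': [503.8, 77.4], 'confidence': 0.68} [0.45329975 0.38695257 0.04      ]
move [0.46, -0.006, 0.01] roll 0.001 cur 90.1 rows>= 7 clock 43.2
```

>>> {"op": "apply_moves", "data": {
  "moves": [
    [0.06, -0.013, 0.005, 0],
    [0.14, -0.011, 0.006, 0],
    [0.22, -0.009, 0.007, 0],
    [0.3, -0.008, 0.008, 0],
    [0.38, -0.006, 0.009, 0],
    [0.43, -0.005, 0.009, 0],
    [0.46, -0.004, 0.009, 0],
    [0.46, -0.004, 0.009, 0],
    [0.46, -0.004, 0.009, 0]
  ]
}}

```text
clock: 43.95
position: [0.6268, -0.0187, 0.0254]
eef_rot: [0.509, -0.493, -0.492, -0.505]
ft_force: [0.2, 0.3, 0.4]
finger_gap: 0.869
```

>>> {"op": "apply_moves", "data": {
  "moves": [
    [0, 0, 0, 0],
    [0, 0, 0, 0],
    [0, 0, 0, 0],
    [0, 0, 0, 0],
    [0, 0, 0, 0],
    [0, 0, 0, 0],
    [0, 0, 0, 0],
    [0, 0, 0, 0]
  ],
  "gripper": 1
}}

```text
clock: 44.62
position: [0.6279, -0.0189, 0.027]
eef_rot: [0.51, -0.492, -0.491, -0.506]
ft_force: [-0.1, 0.1, 6.2]
finger_gap: 0.645
```

>>> {"op": "apply_moves", "data": {
  "moves": [
    [-0.06, 0, 0, 0],
    [-0.14, 0, 0, 0],
    [-0.22, 0, 0, 0],
    [-0.3, 0, 0, 0],
    [-0.38, 0, 0, 0],
    [-0.44, 0, 0, 0],
    [-0.44, 0, 0, 0],
    [-0.44, 0, 0, 0]
  ]
}}

```text
clock: 45.28
position: [0.6214, -0.018, 0.2486]
eef_rot: [0.511, -0.492, -0.49, -0.507]
ft_force: [0.3, 0.9, -3.3]
finger_gap: 0.648
```

Run:
```python
from fit import *
th=np.degrees(DP[2])+90
h=dk(DP,(.017,.108,.032));print(h);go([*h[:2],.24],th)
```

```text
[0.50334784 0.42026897 0.07605914]
move [0.004, 0.234, 0.877] roll -0.313 cur 90.2 rows>= 12 clock 45.3
```

>>> {"op": "apply_moves", "data": {
  "moves": [
    [0, 0.234, 0.877, -0.313],
    [0, 0.234, 0.877, -0.313],
    [0, 0.234, 0.877, -0.313],
    [0, 0.234, 0.877, -0.313],
    [0, 0.234, 0.877, -0.313],
    [0, 0.234, 0.877, -0.313],
    [0, 0.234, 0.877, -0.313],
    [0, 0.234, 0.877, -0.313],
    [0, 0.234, 0.877, -0.313],
    [0, 0.234, 0.877, -0.313],
    [0, 0.234, 0.877, -0.313],
    [0, 0.234, 0.877, -0.313],
    [0, 0.234, 0.877, -0.313],
    [0, 0.234, 0.877, -0.313],
    [0, 0.234, 0.877, -0.313],
    [0, 0.234, 0.877, -0.313]
  ]
}}

```text
clock: 46.62
position: [0.5035, 0.4185, 0.2412]
eef_rot: [0.619, -0.359, -0.595, -0.367]
ft_force: [0.7, -0.6, -2.4]
finger_gap: 0.649
```

Run:
```python
from fit import *
th=np.degrees(DP[2])+90
h=dk(DP,(.017,.108,.032));go([*h[:2],.1],th);go([*h[:2],.0635],th)
```

```text
move [0.282, 0.006, 0.01] roll -0.001 cur 118.2 rows>= 5 clock 46.6
move [0.355, 0.008, 0.011] roll -0.001 cur 118.2 rows>= 6 clock 46.6
```

>>> {"op": "apply_moves", "data": {
  "moves": [
    [0.08, 0.003, 0.005, 0],
    [0.16, 0.004, 0.007, 0],
    [0.24, 0.005, 0.009, 0],
    [0.29, 0.006, 0.01, 0],
    [0.32, 0.007, 0.011, 0],
    [0.338, 0.008, 0.011, 0],
    [0.348, 0.008, 0.011, 0],
    [0.356, 0.008, 0.011, 0],
    [0.358, 0.008, 0.011, 0],
    [0.358, 0.008, 0.011, 0]
  ]
}}

```text
clock: 47.45
position: [0.5048, 0.4201, 0.0643]
eef_rot: [0.619, -0.358, -0.594, -0.368]
ft_force: [-0.4, -1.5, -0.5]
finger_gap: 0.646
```

>>> {"op": "apply_moves", "data": {
  "moves": [
    [0.002, 0, 0, 0],
    [0.002, 0, 0, 0]
  ]
}}

```text
clock: 47.62
position: [0.506, 0.4206, 0.0647]
eef_rot: [0.619, -0.357, -0.594, -0.369]
ft_force: [0.3, -0.1, -2.7]
finger_gap: 0.644
```

>>> {"op": "apply_moves", "data": {
  "moves": [
    [0, 0, 0, 0],
    [0, 0, 0, 0],
    [0, 0, 0, 0],
    [0, 0, 0, 0],
    [0, 0, 0, 0]
  ],
  "gripper": -0.75
}}

```text
clock: 48.03
position: [0.5061, 0.4208, 0.0649]
eef_rot: [0.62, -0.357, -0.594, -0.369]
ft_force: [-0.8, -0.2, 0.9]
finger_gap: 0.87
```

>>> {"op": "apply_moves", "data": {
  "moves": [
    [-0.06, 0, 0, 0],
    [-0.14, 0, 0, 0],
    [-0.22, 0, 0, 0],
    [-0.3, 0, 0, 0],
    [-0.38, 0, 0, 0],
    [-0.38, 0, 0, 0]
  ]
}}

```text
clock: 48.53
position: [0.5014, 0.4237, 0.2652]
eef_rot: [0.622, -0.352, -0.591, -0.374]
ft_force: [0.4, 0.6, 1.8]
finger_gap: 0.875
```

Run:
```python
from fit import *
f=grab_frame("wrist")
for t in("tin_blue","tin_red"):
  for d in landmark_of(t,"wrist"):print(t,d,deckof(f,d["xy"]))
for d in landmark_of("chock_a","wrist"):print(d,deckof(f,d["xy"],0))
go([.552,-.014,.25],90)
```

```text
tin_blue {'xy': [93.8, 165.7], 'confidence': 0.72} [ 0.01002119 -0.10773604]
tin_red {'xy': [249.8, 166.5], 'confidence': 0.6} [0.01465901 0.10444453]
{'xy': [251.2, 117.4], 'confidence': 0.95} [-0.04764192  0.10532111]
{'xy': [170.6, 115.2], 'confidence': 0.88} [-0.05360898 -0.00350735]
{'xy': [105.7, 122.0], 'confidence': 0.74} [-0.0507353  -0.10448448]
{'xy': [7.8, 114.4], 'confidence': 0.41} [-0.08640152 -0.3207795 ]
move [0.015, 0.316, -0.818] roll 0.313 cur 118.2 rows>= 12 clock 48.7
```

Red is resting against its chock. Next is yellow.

>>> {"op": "apply_moves", "data": {
  "moves": [
    [0.0, 0.33, -0.818, 0.313],
    [0.0, 0.33, -0.818, 0.313],
    [0.0, 0.33, -0.818, 0.313],
    [0.0, 0.33, -0.818, 0.313],
    [0.0, 0.33, -0.818, 0.313],
    [0.0, 0.33, -0.818, 0.313],
    [0.0, 0.33, -0.818, 0.313],
    [0.0, 0.33, -0.818, 0.313],
    [0.0, 0.33, -0.818, 0.313],
    [0.0, 0.33, -0.818, 0.313],
    [0.0, 0.33, -0.818, 0.313],
    [0.0, 0.33, -0.818, 0.313],
    [0.0, 0.33, -0.818, 0.313],
    [0.0, 0.33, -0.818, 0.313],
    [0.0, 0.33, -0.818, 0.313]
  ]
}}

```text
clock: 49.98
position: [0.5451, -0.0159, 0.2565]
eef_rot: [0.511, -0.491, -0.49, -0.508]
ft_force: [-0.6, -0.2, -0.1]
finger_gap: 0.871
```

Run:
```python
from fit import *
f=grab_frame("wrist")
for t in("tin_yellow",):
  for d in landmark_of(t,"wrist"):print(t,d,atz(f,d["xy"],.04,True))
go([.552,-.014,.026],90)
```

```text
tin_yellow {'xy': [284.4, 172.9], 'confidence': 0.84} [0.55437387 0.0253256  0.04      ]
move [0.462, 0.004, 0.006] roll 0.002 cur 90.1 rows>= 7 clock 50.1
```

Run:
```python
from fit import *
f=grab_frame("wrist");np.save("fw12.npy",f,allow_pickle=True);save(f["frame"],"w12.png",1.5);print(f["eye"])
```

```text
[ 0.46652526 -0.01481851  0.42067551]
```

View pics/w12.png

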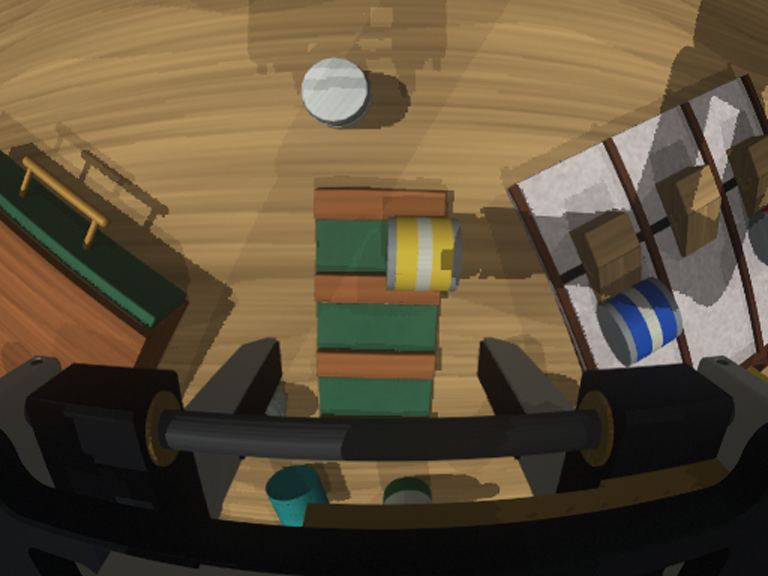

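Picture 15: yellow was knocked along its groove, now centred at (425,254), still lying level in the tray. Blue is on the rack. Gripping yellow at its new place, (0.552, 0.025).

>>> {"op": "apply_moves", "data": {
  "moves": [
    [0.0, -0.012, 0.08, 0.03],
    [0.06, -0.012, 0.084, 0.03],
    [0.14, -0.009, 0.084, 0.03],
    [0.22, -0.006, 0.084, 0.03],
    [0.3, -0.003, 0.084, 0.03],
    [0.38, 0.0, 0.084, 0.03],
    [0.43, 0.003, 0.084, 0.03],
    [0.461, 0.004, 0.084, 0.03],
    [0.461, 0.004, 0.084, 0.03],
    [0.461, 0.004, 0.084, 0.03]
  ]
}}

```text
clock: 50.97
position: [0.5517, 0.0259, 0.0262]
eef_rot: [-0.499, 0.502, 0.479, 0.519]
ft_force: [0.8, 0.9, 1.1]
finger_gap: 0.874
```

>>> {"op": "apply_moves", "data": {
  "moves": [
    [0, 0, 0, 0],
    [0, 0, 0, 0],
    [0, 0, 0, 0],
    [0, 0, 0, 0],
    [0, 0, 0, 0],
    [0, 0, 0, 0],
    [0, 0, 0, 0],
    [0, 0, 0, 0]
  ],
  "gripper": 1
}}

```text
clock: 51.63
position: [0.5528, 0.0256, 0.0277]
eef_rot: [-0.5, 0.502, 0.478, 0.52]
ft_force: [-0.8, -0.5, 6.4]
finger_gap: 0.643
```

>>> {"op": "apply_moves", "data": {
  "moves": [
    [-0.06, 0, 0, 0],
    [-0.14, 0, 0, 0],
    [-0.22, 0, 0, 0],
    [-0.3, 0, 0, 0],
    [-0.38, 0, 0, 0],
    [-0.44, 0, 0, 0],
    [-0.44, 0, 0, 0],
    [-0.44, 0, 0, 0]
  ]
}}

```text
clock: 52.3
position: [0.5449, 0.0266, 0.2495]
eef_rot: [-0.501, 0.501, 0.477, 0.521]
ft_force: [0.2, 0.3, -2.6]
finger_gap: 0.65
```

Run:
```python
from fit import *
th=np.degrees(DP[2])+90
h=dk(DP,(.013,0,.032));print(h);go([*h[:2],.24],th)
```

```text
[0.55114861 0.32334233 0.07550097]
move [0.017, 0.014, 0.593] roll -0.343 cur 87.5 rows>= 9 clock 52.3
```

>>> {"op": "apply_moves", "data": {
  "moves": [
    [0, 0.014, 0.593, -0.343],
    [0, 0.014, 0.593, -0.343],
    [0, 0.014, 0.593, -0.343],
    [0, 0.014, 0.593, -0.343],
    [0, 0.014, 0.593, -0.343],
    [0, 0.014, 0.593, -0.343],
    [0, 0.014, 0.593, -0.343],
    [0, 0.014, 0.593, -0.343],
    [0, 0.014, 0.593, -0.343],
    [0, 0.014, 0.593, -0.343],
    [0, 0.014, 0.593, -0.343],
    [0, 0.014, 0.593, -0.343]
  ]
}}

```text
clock: 53.3
position: [0.5509, 0.3213, 0.2477]
eef_rot: [0.621, -0.357, -0.593, -0.369]
ft_force: [-0.4, -0.2, -0.9]
finger_gap: 0.642
```

Run:
```python
from fit import *
th=np.degrees(DP[2])+90
h=dk(DP,(.013,0,.032));go([*h[:2],.15],th);go([*h[:2],.0635],th)
print(R.from_quat(sense()["eef_rot"]).as_matrix()[:,0])
```

```text
move [0.195, 0.004, 0.008] roll -0.001 cur 118.2 rows>= 4 clock 53.3
move [0.368, 0.01, 0.013] roll -0.001 cur 118.2 rows>= 6 clock 53.3
[ 0.04273136 -0.00595176 -0.99906887]
```

>>> {"op": "apply_moves", "data": {
  "moves": [
    [0.08, 0.003, 0.005, 0],
    [0.16, 0.004, 0.007, 0],
    [0.24, 0.006, 0.009, 0],
    [0.3, 0.008, 0.011, 0],
    [0.333, 0.009, 0.013, 0],
    [0.35, 0.01, 0.013, 0],
    [0.36, 0.01, 0.013, 0],
    [0.367, 0.01, 0.013, 0],
    [0.37, 0.01, 0.013, 0],
    [0.37, 0.01, 0.013, 0]
  ]
}}

```text
clock: 54.13
position: [0.5524, 0.3235, 0.0641]
eef_rot: [0.621, -0.356, -0.592, -0.369]
ft_force: [0.1, 0.5, -1.5]
finger_gap: 0.644
```

>>> {"op": "apply_moves", "data": {
  "moves": [
    [0.002, 0, 0, 0],
    [0.002, 0, 0, 0]
  ]
}}

```text
clock: 54.3
position: [0.5534, 0.3239, 0.0644]
eef_rot: [0.622, -0.355, -0.591, -0.37]
ft_force: [0.2, 0.6, -1.7]
finger_gap: 0.646
```

>>> {"op": "apply_moves", "data": {
  "moves": [
    [0, 0, 0, 0],
    [0, 0, 0, 0],
    [0, 0, 0, 0],
    [0, 0, 0, 0],
    [0, 0, 0, 0]
  ],
  "gripper": -0.75
}}

```text
clock: 54.72
position: [0.5534, 0.324, 0.0646]
eef_rot: [0.622, -0.355, -0.591, -0.37]
ft_force: [-1.1, 0.2, -0.5]
finger_gap: 0.87
```

>>> {"op": "apply_moves", "data": {
  "moves": [
    [-0.06, 0, 0, 0],
    [-0.14, 0, 0, 0],
    [-0.22, 0, 0, 0],
    [-0.3, 0, 0, 0],
    [-0.38, 0, 0, 0],
    [-0.46, 0, 0, 0],
    [-0.46, 0, 0, 0],
    [-0.46, 0, 0, 0]
  ]
}}

```text
clock: 55.38
position: [0.5436, 0.3256, 0.298]
eef_rot: [0.623, -0.353, -0.59, -0.372]
ft_force: [-0.5, 1.5, -0.3]
finger_gap: 0.876
```

Run:
```python
from fit import *
f=grab_frame("wrist");b=grab_frame("side")
save(np.hstack([cv2.resize(f["frame"][20:290,60:460],(470,317)),cv2.resize(b["frame"][110:230,90:240],(330,317))]),"w13.png")
for t in("tin_blue","tin_yellow","tin_red"):
  for d in landmark_of(t,"wrist"):print(t,d["confidence"],deckof(f,d["xy"]))
for d in landmark_of("chock_a","wrist"):print(d["confidence"],deckof(f,d["xy"],0))
grab_frame("scene")
X={}
for t in("jam_jar","plain_can","spice_jar","chest_drawer0_handle"):
  print(t,[[np.round(d["xy"]).tolist() for d in landmark_of(t,c)][:2] for c in("scene","side")])
```

```text
tin_blue 0.83 [ 0.01120829 -0.11065863]
tin_yellow 0.91 [0.01118923 0.00091255]
tin_yellow 0.23 [0.15269967 0.09915288]
tin_red 0.89 [0.0106197  0.10577841]
tin_red 0.87 [ 0.04938368 -0.46260748]
0.76 [-0.05529602 -0.00348096]
0.67 [-0.05011175 -0.10595597]
0.62 [-0.04560348  0.10472282]
jam_jar [[[254.0, 238.0]], [[253.0, 183.0]]]
plain_can [[[292.0, 174.0]], [[223.0, 150.0]]]
spice_jar [[[214.0, 193.0]], [[323.0, 225.0], [167.0, 141.0]]]
chest_drawer0_handle [[[239.0, 138.0], [315.0, 273.0]], [[318.0, 289.0]]]
```

View pics/w13.png

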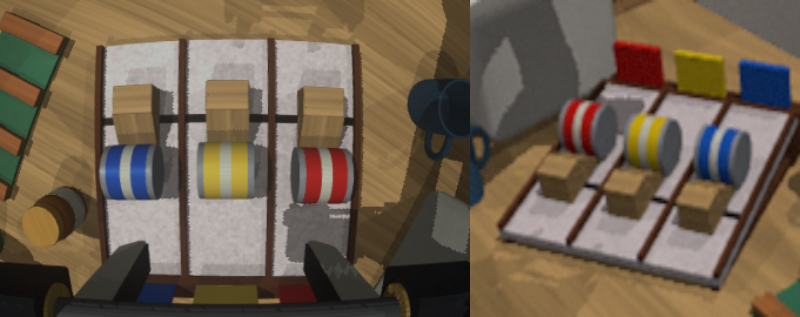

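Picture 16: each tin rests against its chock in the lane of its own colour, in both views. Handing in.

```bash
python3 -c "
from h import *
s=sense();print(s['clock'],s['position'],s['ft_force']);print(close_job())"
```

```text
56.1333 [0.54243845 0.3249191  0.29428943] [-0.23138438  0.02759753  0.36347916]
the job is handed in; nothing more can be done
None
```

The job is done and handed in at 56 s of the 210 s allowed. I took the three chocks from the drawer and laid each flat across the black line, toe uphill, one per lane. I then shut the drawer and laid the blue, red and yellow tins against their chocks, each in the lane with its own marker plate.

**Final positions:** the last wrist and side pictures show every tin resting against its chock in the right lane. Measured along the deck, the tins lie at about x = +11 mm. The chocks measured −46 mm (red), −50 mm (blue) and −55 mm (yellow), so all three still cross the line. The tin-to-chock spacings of 56 to 66 mm scatter around the expected 60, which I put down to measuring error.

**Drawer:** I pushed it until the force rose to about 20 N at its stop. The handle then measured within 2–5 mm of its starting position.

**Things left alone:** the jam jar and spice jar read within a few pixels of where they started. For the plain can, the scene camera agreed too (292,174 against 290,173). The side camera's reading of it landed on the rack (223,150 against 214,264), which I took as a false detection. The last wrist picture that included the can, taken before I gripped yellow, shows it still standing.

**What went wrong on the way:**
- My first grip on the blue tin missed because I lifted before the fingers had closed. The tin stayed in its groove and the second try held.
- The yellow tin had been knocked about 4 cm along its groove. I measured it again and gripped it at the new place.

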